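# Empty the pinned twine stand

### The arm

A 6-joint arm with a two-finger parallel gripper is mounted at the origin on the work surface. World frame = base frame: x ahead of the robot, y to its left, z up, the work surface at z = 0. Lengths are in m, angles in rad, forces in N, time in s.
With the tool pointing down it reaches from about 0.225 to 0.875 m from the base axis. Payload 3.4 kg.
Tool frame: the origin (TCP) lies between the finger pads; the fingertips stand 25 mm ahead of it and the grasp point (between the pads) lies 6 mm ahead of it (manip.tips_ahead is the distance from the TCP to the fingertips, in m); z points along the fingers, x is the direction in which the jaws open and shut, and the axes are right-handed (so a half turn about z gives the same grasp; the last joint's range is limited). The gripper opens to 85 mm and grips with 20 to 120 N. Pads are 22 mm wide; open, the fingers measure 114 mm over their backs; the gripper's body (76 mm by 85 mm) begins 54 mm behind the grasp point. The pads swing forward as they close: fully open they stand 13 mm farther back than shut.
Start: joints at [-1.295, 0.276, 1.505, -0, 1.361, -0.121], TCP at [0.222, -0.53, 0.235] pointing down, gripper open.
Joint ranges: [-2.89, 2.89], [-0.75, 2.08], [0.22, 2.7], [-1.18, 4.32], [0.11, 2.71], [-2.7, 2.7]. Speed limits (rad/s): [2.57, 2.57, 3.14, 3.14, 3.14, 3.14].

### API

Orientations are given as a unit quaternion [w, x, y, z].
In Python, from rig import manip gives the robot as it stands. The module is installed in compiled form; this text tells all that it offers.
- The arm moves only by the tool send_rows, never from a script. Its argument "plan" is a list of rows, each an object with "linear": the shift along the tool's x, y, z in m, a list of three; "delta_rot": the turn, a rotation vector about the tool's x, y, z in degrees, a list of three; "fingers": the finger opening in m, from 0 to 0.0854. A call has 1 to 12 rows; each row shifts and turns the pose as measured when the row begins, along the tool's axes as they then stand; what a row does not reach is not made up. A row lasts 1/12 s, in which the tool goes at most 41.7 mm and 7.16 degrees, less where a joint would pass 70% of its speed; a pose out of reach is approached as far as the arm can. A call with a gripper value outside its range is refused whole. The fingers move at their own pace and stop on an object; "force" is the grip in N (left out, the last holds). Time passes only in rows, so rows that do not move let the fingers close. It gives the time, the measured TCP pose, the force and the opening at its end, in the units of the state.
- manip.get_state(): the state, without advancing time (a new reading comes with each control period).
- manip.get_image(name): name is "scene" or "top" or "wrist"; returns the picture (384x512x3 uint8, red, green, blue); there is no depth.
- manip.camera_info(name): a dict with "K" (3x3 intrinsics, pixels), "rvec" (rotation vector, rad) and "tvec" (3), from world to camera coordinates, as OpenCV has them. Camera axes: x right, y down, z forward; pixel columns grow to the right and rows downward; lengths in m; the calibration is good to about 2 mm. A picture is of the moment at which its call begins: read the wrist's pose just before it. camera_info takes no time and is no camera call; for the wrist camera it gives the pose at the moment of the call.
- manip.sign_off(): hands the job in, once; it reports no verdict.
Trained networks look in the newest picture that a camera, given by its name, has taken for a name from the list of things; names that differ only in an ending like _2 or _b are one class to them, and where a whole thing is asked for, a point or a joint stands for the part that bears it (a point fixed in the world has none). Each returns a list of dicts, best first, with "p" (0 to 1); they miss things now and then, are a little off and sometimes report something else, mostly with a low value. They report only what shows in the picture. A call takes as long as a camera call. They do not tell look-alikes from the thing itself.
- manip.find_in(thing, camera): "extent" ([left, top, right, bottom] in pixels, round what is visible of it).
- manip.masks_of(thing, camera): "pixels" (384x512 bool, what is visible of it) and "extent" ([left, top, right, bottom] in pixels, round what is visible of it).
The state is a dict: "clock": time; "qpos": joint angles; "qd": joint speeds; "effort": joint torques, N m; "position": TCP position; "ee_rot": TCP orientation; "contact_force": force on the tool from outside, world axes, zero at the start; "moment": the same for the moment, N m; "width": finger opening in m.
Only numpy, scipy, OpenCV 4.12 (cv2) and the standard library are available. Lean on these libraries where they do the work, as an engineer would, in place of code of your own. Each camera call takes 0.05 s, during which the arm holds its last target. There are 200 camera calls.

### The job

Empty the twine stand: pull out its red-handled ball-lock pin, turn the yellow keeper open to free the spindles, and lift off every reel, standing each one upright inside the blue crate. Then turn the keeper fully closed again and push the pin back through the lined-up holes until it clicks fully home, without disturbing the other things on the counter.

Things in the scene. Friction and masses are not known exactly. Their poses are not given: they have to be found in the camera images.
- stand: fixed stand: round wooden base (radius 135 mm, 12 mm thick), central column, four upright spindles (18 mm thick, tops 94 mm up) 100 mm from the column, at 45, 135, 225 and 315 degrees from the stand's x; each may carry one reel (underside 12 mm, top 87 mm up). Origin on the table under the column's centre, z up; x is the way the pin goes in (the pin enters on the -x side, facing the robot)
- keeper (a joint): yellow keeper turning about the vertical column: four flat arms (16 mm wide, ends 115 mm out, 100-110 mm up) on a box-shaped hub. 0 rad (stop): closed, arms over the spindles so no reel comes off, hub hole in line with the column hole. Positive is counter-clockwise from above; 0.8 rad (stop): open, arms midway between the spindles. Stays where left (0.15 N m friction); the pin locks it at 0
- keeper_grip (a point): centre of the black grip bar on the hub, on the turning axis, 175 mm up. Bar 50 mm long (along the stand's y when closed; it turns with the keeper), 12 mm wide, 24 mm high, on the hub top at 163 mm. The hub is 60 mm wide, 68 mm deep, 98-163 mm up; its front face, 30 mm in front of the axis, has the 15 mm pin hole. Orientation is the keeper's
- pin: loose ball-lock pin, 0.12 kg: red handle 26 x 26 mm, 40 mm long, 4 mm collar (22 mm across), then a steel shank 12 mm thick, 56 mm long, nose tapering to 6 mm, grooved. Origin mid-handle, x towards the tip (shank from +24 to +80 mm). Starts home: level, along the stand's x, origin 54 mm in front of the column axis, 135 mm up. Lies steadily on any side of the handle (origin 13 mm up)
- pin_tip (a point): tip of the pin's shank, 80 mm ahead of the pin's origin. Sprung balls in the column snap into the pin's groove: pulling the pin straight out takes about 8 N, pushing it home about 6 N
- pin_seat (a point): point fixed to the stand, 26 mm beyond the column axis along the stand's x, 135 mm up, on the axis of the level 15 mm cross hole: the pin's tip is here when it is fully home, collar against the hub's front face, held by the detent
- crate: low blue crate, loose, 0.9 kg: 250 mm (its x) by 190 mm (its y), 40 mm high, walls 5 mm with small corner posts, floor 5 mm thick; empty at the start, origin at the centre of its underside
- reel_a: reel of kitchen twine wound on a card core, tan: upright cylinder 60 mm in diameter, 75 mm tall, through-bore 28 mm, 0.15 kg or so; origin at the centre of its underside, z up along the bore. May be absent
- reel_b: reel of kitchen twine wound on a card core, red: upright cylinder 60 mm in diameter, 75 mm tall, through-bore 28 mm, 0.15 kg or so; origin at the centre of its underside, z up along the bore. May be absent
- reel_c: reel of kitchen twine wound on a card core, white: upright cylinder 60 mm in diameter, 75 mm tall, through-bore 28 mm, 0.15 kg or so; origin at the centre of its underside, z up along the bore. May be absent
- reel_d: reel of kitchen twine wound on a card core, green: upright cylinder 60 mm in diameter, 75 mm tall, through-bore 28 mm, 0.15 kg or so; origin at the centre of its underside, z up along the bore. May be absent
- tumbler: drinking glass, 68 mm wide, 95 mm tall; not part of the job, leave it where it stands; origin at the centre of its underside
- jar: green jar with a red cap, 72 mm wide, 100 mm tall; not part of the job, leave it where it stands; origin at the centre of its underside
- carton: white carton 50 x 120 x 35 mm, long side along its y; not part of the job, leave it where it stands; origin at the centre of its underside
- torch: blue and white torch 135 mm long along its x, 36 mm thick; not part of the job, leave it where it stands; origin at the centre of its underside
- sponge: yellow sponge block 70 x 110 x 30 mm, long side along its y; not part of the job, leave it where it stands; origin at the centre of its underside
Mind the look-alikes: they are no part of the job. What is shaped like the reel_a but pink or purple is not meant. There is more than one size of the reel_d; the job needs the middle-sized.

How it is judged:
On the way, in this order (a step that is already met when the one before it is completed fails the run):
1. the pin is pulled right out of the stand (distance between pin_tip and pin_seat above 0.06 m), for 0.2 s.
2. the keeper is turned open (more than 0.6 rad) (value of joint keeper above 0.6 rad), for 0.2 s.
3. every reel present stands upright on the floor of the crate (x of reel_a in the frame of crate between -0.105 and 0.105 m and y of reel_a in the frame of crate between -0.075 and 0.075 m and z of reel_a in the frame of crate between 0 and 0.01 m and angle between each of reel_a, reel_b, reel_c, reel_d's own z axis and vertical below 0.12 rad and linear speed of each of reel_a, reel_b, reel_c, reel_d below 0.02 m/s and x of reel_b in the frame of crate between -0.105 and 0.105 m and y of reel_b in the frame of crate between -0.075 and 0.075 m and z of reel_b in the frame of crate between 0 and 0.01 m and x of reel_c in the frame of crate between -0.105 and 0.105 m and y of reel_c in the frame of crate between -0.075 and 0.075 m and z of reel_c in the frame of crate between 0 and 0.01 m and x of reel_d in the frame of crate between -0.105 and 0.105 m and y of reel_d in the frame of crate between -0.075 and 0.075 m and z of reel_d in the frame of crate between 0 and 0.01 m), for 0.2 s.
At the end, for the whole second after the job is handed in: Every reel present stands upright (within 0.12 rad) on the crate floor, its centre within 105 mm (crate x) and 75 mm (crate y) of the crate centre; keeper below 0.06 rad; pin home: tip within 5 mm of pin_seat, axis within 0.15 rad of the hole; all at rest (all of step 3 and value of joint keeper below 0.06 rad and distance between pin_tip and pin_seat below 0.005 m and angle between the x axis of pin and the x axis of stand, either way round below 0.15 rad and linear speed of pin below 0.02 m/s); the robot touches nothing.
It fails at once if a bystander (tumbler, jar, carton, torch or sponge) is moved more than 40 mm (distance of any of tumbler, jar, carton, torch, sponge from where it was at the start of the episode above 0.04 m).
Of reel_a, reel_b, reel_c, reel_d only 2 to 4 are there at a start; the rules pass over those that are not, and their reading is None.
At some moment in a run one of pin, crate may be knocked a few centimetres aside while the robot is not near it.
It also fails if it takes over 210 s, if anything falls off the work surface, if the arm or the gripper's body presses on something with over 40 N, if the wrist force passes 120 N, or if a joint passes its speed limit or range.

## Working session

There is one attempt and no reset: what is moved stays moved. The work goes in short steps, Python scripts to look and compute and a tool call to move; the robot and the scene stay as the last step left them, time stands still between calls to the robot, and variables do not carry over. Pictures are saved under pics/ and viewed, about 12 in all and at most 16, crops included, and the job is handed in when it is done.

Besides the shell and the picture viewer there is one more tool, called after "Call:" by a JSON object that holds its "name" and its "arguments". send_rows: Moves the arm, as the interface text tells. Its arguments: {"type":"object","properties":{"plan":{"type":"array","items":{"type":"object","properties":{"linear":{"type":"array","items":{"type":"number"}},"delta_rot":{"type":"array","items":{"type":"number"}},"fingers":{"type":"number"}}}},"force":{"type":"number"}},"required":["plan"]}

```bash
mkdir -p pics; ls; cat > h.py <<'E'
from rig import manip
import numpy as np, cv2
from scipy.spatial.transform import Rotation as R
def cam(n):
    c=manip.camera_info(n); Rm=cv2.Rodrigues(np.array(c["rvec"],float))[0]
    return np.array(c["K"],float),Rm,np.array(c["tvec"],float).ravel()
def proj(n,P):
    K,Rm,t=cam(n); p=(np.atleast_2d(P)@Rm.T+t)@K.T; return p[:,:2]/p[:,2:]
def ray(n,uv,c=None):
    K,Rm,t=c or cam(n); d=Rm.T@np.linalg.solve(K,[uv[0],uv[1],1.]); return -Rm.T@t,d/np.linalg.norm(d)
def onz(n,uv,z,c=None):
    o,d=ray(n,uv,c); return o+d*(z-o[2])/d[2]
def tri(rays):
    A=sum(np.eye(3)-np.outer(d,d) for o,d in rays); b=sum((np.eye(3)-np.outer(d,d))@o for o,d in rays); return np.linalg.solve(A,b)
def save(n,f,box=None,s=1):
    im=manip.get_image(n); 
    o=im if box is None else im[box[1]:box[3],box[0]:box[2]]
    cv2.imwrite("pics/"+f,cv2.resize(o,None,fx=s,fy=s,interpolation=cv2.INTER_CUBIC)[:,:,::-1]); return im
def st():
    s=manip.get_state(); q=np.array(s["ee_rot"]); Rm=R.from_quat(q[[1,2,3,0]]).as_matrix()
    print("t",round(s["clock"],2),"pos",np.round(s["position"],4),"x",np.round(Rm[:,0],3),"z",np.round(Rm[:,2],3),"F",np.round(s["contact_force"],1),"w",round(s["width"],4)); return s,Rm
E
python3 - <<'E'
from h import *
s,_=st(); print(s)
a=save("scene","s0.png"); b=save("top","t0.png")
cv2.imwrite("pics/both.png",np.vstack([a,b])[:,:,::-1])
for n in("scene","top"):
    K,Rm,t=cam(n); print(n,K.tolist(),"pos",-Rm.T@t,"fwd",Rm[2])
    for th in["stand","keeper","pin","crate","reel_a","tumbler","jar","carton","torch","sponge"]:
        print(th,[(np.round(d["extent"]).tolist(),round(d["p"],2)) for d in manip.find_in(th,n)])
E
```

```text
pics
t 0.0 pos [ 0.2221 -0.5298  0.2339] x [ 0.386 -0.922 -0.002] z [-0.     0.002 -1.   ] F [-0.2  0.6  0.5] w 0.0855
{'clock': 0.0, 'qpos': array([-1.29501583e+00,  2.76570857e-01,  1.50613168e+00,  2.50184641e-05,
        1.36069628e+00, -1.21014000e-01]), 'qd': array([-2.99668723e-04, -1.83932075e-03,  1.12673996e-03,  6.93598009e-05,
        2.16629245e-05, -2.24770644e-04]), 'effort': array([-1.83575685e-03, -4.16775155e+01, -2.45807147e+01, -4.54766623e-04,
        1.11014169e-02,  8.20174733e-06]), 'position': array([ 0.22206944, -0.52982117,  0.23385405]), 'ee_rot': array([-5.96589290e-04,  8.32603724e-01, -5.53868417e-01, -6.78073942e-04]), 'contact_force': array([-0.19135809,  0.56871191,  0.50601932]), 'moment': array([ 0.01509786,  0.0158043 , -0.01459193]), 'width': 0.08549206214899435}
scene [[449.03186290045693, 0.0, 250.51773195554438], [0.0, 449.03186290045693, 182.99923559654584], [0.0, 0.0, 1.0]] pos [ 1.43860271 -0.15222791  1.05926968] fwd [-0.67367126  0.11115378 -0.7306243 ]
stand [([279.0, 152.0, 374.0, 230.0], 0.72)]
keeper [([297.0, 152.0, 366.0, 202.0], 0.
[... 1104 characters left out ...]
8.0], 0.7)]
reel_a [([135.0, 123.0, 162.0, 144.0], 0.89), ([244.0, 233.0, 276.0, 261.0], 0.89), ([199.0, 212.0, 226.0, 231.0], 0.75), ([109.0, 153.0, 136.0, 177.0], 0.72), ([150.0, 161.0, 176.0, 184.0], 0.71), ([200.0, 160.0, 224.0, 182.0], 0.55), ([205.0, 128.0, 219.0, 142.0], 0.54), ([404.0, 208.0, 440.0, 232.0], 0.47)]
tumbler [([89.0, 209.0, 124.0, 229.0], 0.95), ([156.0, 163.0, 216.0, 228.0], 0.64)]
jar [([404.0, 209.0, 439.0, 231.0], 0.74), ([144.0, 152.0, 236.0, 241.0], 0.23)]
carton [([236.0, 138.0, 279.0, 159.0], 0.86), ([406.0, 208.0, 437.0, 231.0], 0.3)]
torch [([381.0, 235.0, 428.0, 263.0], 0.75)]
sponge [([123.0, 247.0, 163.0, 286.0], 0.78), ([149.0, 156.0, 232.0, 244.0], 0.28)]
```

```bash
python3 - <<'E'
import cv2,numpy as np
a=cv2.imread("pics/s0.png");b=cv2.imread("pics/t0.png")
A=cv2.resize(a[130:270,80:430],(800,320),interpolation=cv2.INTER_CUBIC)
B=cv2.resize(b[110:295,80:450],(560,280),interpolation=cv2.INTER_CUBIC)
o=np.zeros((600,800,3),np.uint8);o[:320]=A;o[320:,:560]=B
cv2.imwrite("pics/c0.png",o)
E
```

```text
(no output)
```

View pics/c0.png

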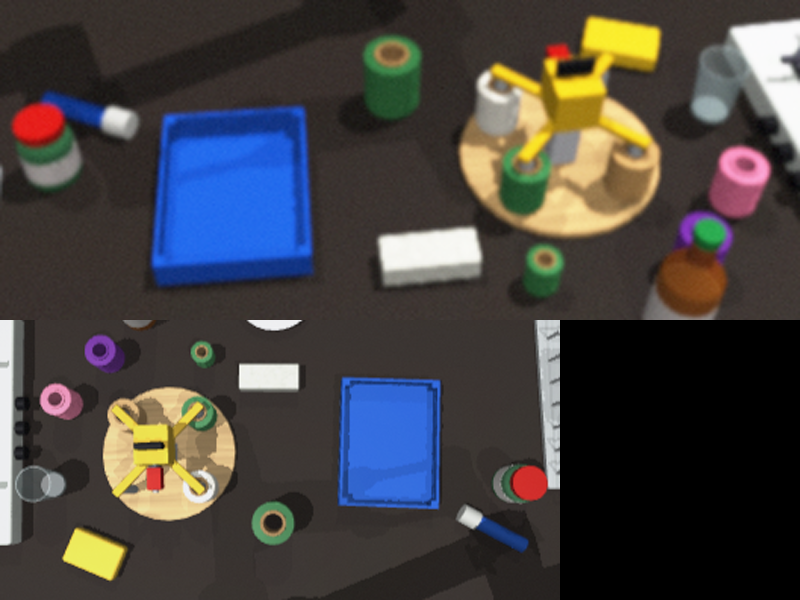

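```bash
python3 - <<'E'
import cv2,numpy as np
b=cv2.imread("pics/t0.png")
cv2.imwrite("pics/c1.png",cv2.resize(b[115:255,100:240],(560,560),interpolation=cv2.INTER_CUBIC))
E
```

```text
(no output)
```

View pics/c1.png

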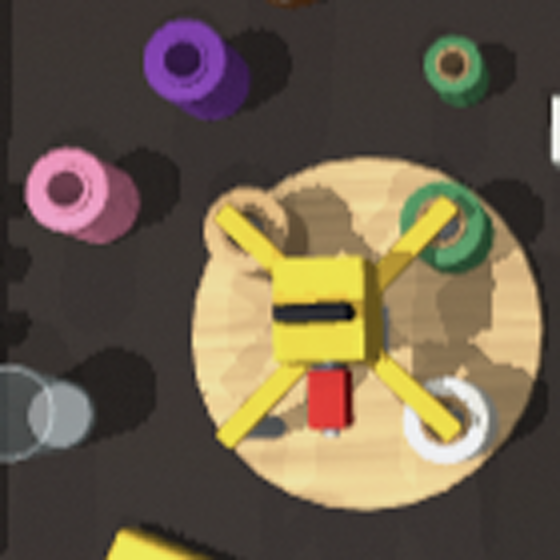

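The stand carries three reels: tan, green (middle-sized) and white, with no red one, and one spindle is empty. In crop `c1` the grip bar is centred near (313,312) and the pin handle near (329,400). The pink and purple reels and the two loose green ones are decoys. Next I'll get initial numbers and look at it with the wrist camera.

```bash
cat > est.py <<'E'
from h import *
im=cv2.imread("pics/t0.png")
def px(x,y): return np.array([(x+.5)/4-.5+100,(y+.5)/4-.5+115])
for nm,p,z in [("bar",(313.5,312),.187),("barL",(274,313),.187),("barR",(354,311),.187),("disc",(368,332),.012),("tipTL",(221,212),.110),("tipTR",(452,203),.110),("tipBR",(455,433),.110),("tipBL",(224,440),.110),("pinhandle top",(329,399),.148)]:
    print(nm,np.round(onz("top",px(*p),z),4))
for nm,uv,z in [("jar",(421,220),.05),("sponge",(143,266),.03),("tumbler",(106,219),.05),("biggreen",(260,247),.05),("carton",(258,148),.035),("smallgreen",(212,135),.05),("torch",(405,249),.03)]: print(nm,np.round(onz("top",uv,z),3))
hsv=cv2.cvtColor(im,cv2.COLOR_BGR2HSV); m=cv2.inRange(hsv,(105,120,60),(125,255,255)); m[:,:290]=0;m[:,378:]=0
c=max(cv2.findContours(m,0,1)[0],key=cv2.contourArea); r=cv2.minAreaRect(c); print(r)
B=np.array([onz("top",p,.04)[:2] for p in cv2.boxPoints(r)]); print("crate rim",np.round(B,3).tolist(),B.mean(0),np.linalg.norm(np.diff(B,axis=0),axis=1))
print(manip.tips_ahead)
c=manip.camera_info("wrist");K,Rm,t=cam("wrist"); s,T=st(); print("wrist cam in tool",T.T@(-Rm.T@t-s["position"]),"fwd in tool",T.T@Rm[2],"K",K[0,0])
E
python3 est.py
```

```text
bar [0.5625 0.2202 0.187 ]
barL [0.5627 0.2459 0.187 ]
barR [0.5624 0.1939 0.187 ]
disc [0.5624 0.2211 0.012 ]
tipTL [0.6424 0.3037 0.11  ]
tipTR [0.6434 0.1406 0.11  ]
tipBR [0.4829 0.1414 0.11  ]
tipBL [0.4825 0.3023 0.11  ]
pinhandle top [0.5075 0.2198 0.148 ]
jar [ 0.475 -0.449  0.05 ]
sponge [0.362 0.365 0.03 ]
tumbler [0.504 0.468 0.05 ]
biggreen [0.41  0.016 0.05 ]
carton [0.704 0.014 0.035]
smallgreen [0.745 0.15  0.05 ]
torch [ 0.392 -0.406  0.03 ]
((336.5, 191.0), (86.0, 67.0), 90.0)
crate rim [[0.698, -0.12], [0.691, -0.318], [0.438, -0.304], [0.444, -0.111]] [ 0.56797929 -0.2133002 ] [0.1977768  0.25338605 0.19396473]
0.025
t 1.1 pos [ 0.2222 -0.5304  0.2347] x [ 0.386 -0.922  0.   ] z [ 0. -0. -1.] F [-0.5  0.  -0.4] w 0.0854
wrist cam in tool [ 0.00064591 -0.08339228 -0.139566  ] fwd in tool [2.71534919e-04 3.25440513e-01 9.45562477e-01] K 295.2365704459309
```

Call:
{"name": "send_rows", "arguments": {"plan": [{"linear":[-0.03,-0.025,-0.005]},{"linear":[-0.03,-0.025,-0.005]},{"linear":[-0.03,-0.025,-0.005]},{"linear":[-0.03,-0.025,-0.005]},{"linear":[-0.03,-0.025,-0.005]},{"linear":[-0.03,-0.025,-0.005]},{"linear":[-0.03,-0.025,-0.005]},{"linear":[-0.03,-0.025,-0.005]},{"linear":[-0.03,-0.025,-0.005]},{"linear":[-0.03,-0.025,-0.005]},{"linear":[-0.03,-0.025,-0.005]},{"linear":[-0.03,-0.025,-0.005]}]}}

```text
$.plan[0]: bad value
```

Call:
{"name": "send_rows", "arguments": {"plan": [{"linear":[-0.03,-0.025,-0.005]},{"linear":[-0.03,-0.025,-0.005]},{"linear":[-0.03,-0.025,-0.005]},{"linear":[-0.03,-0.025,-0.005]},{"linear":[-0.03,-0.025,-0.005]},{"linear":[-0.03,-0.025,-0.005]},{"linear":[-0.03,-0.025,-0.005]},{"linear":[-0.03,-0.025,-0.005]},{"delta_rot":[0,0,-7.1]},{"delta_rot":[0,0,-7.1]},{"delta_rot":[0,0,-7.1]},{"delta_rot":[0,0,-7.1]}]}}

```text
$.plan[0]: bad value
```

Call:
{"name": "send_rows", "arguments": {"plan": [{"linear":[-0.03,-0.025,-0.005],"delta_rot":[0,0,0],"fingers":0.085},{"linear":[-0.03,-0.025,-0.005],"delta_rot":[0,0,0],"fingers":0.085},{"linear":[-0.03,-0.025,-0.005],"delta_rot":[0,0,0],"fingers":0.085},{"linear":[-0.03,-0.025,-0.005],"delta_rot":[0,0,0],"fingers":0.085},{"linear":[-0.03,-0.025,-0.005],"delta_rot":[0,0,0],"fingers":0.085},{"linear":[-0.03,-0.025,-0.005],"delta_rot":[0,0,0],"fingers":0.085},{"linear":[-0.03,-0.025,-0.005],"delta_rot":[0,0,0],"fingers":0.085},{"linear":[-0.03,-0.025,-0.005],"delta_rot":[0,0,0],"fingers":0.085},{"linear":[-0.03,-0.025,-0.005],"delta_rot":[0,0,0],"fingers":0.085},{"linear":[-0.03,-0.025,-0.005],"delta_rot":[0,0,0],"fingers":0.085},{"linear":[-0.03,-0.025,-0.005],"delta_rot":[0,0,0],"fingers":0.085},{"linear":[-0.03,-0.025,-0.005],"delta_rot":[0,0,0],"fingers":0.085}]}}

```text
clock: 2.1
position: [0.3634, -0.0728, 0.2942]
ee_rot: [0.0, 0.828, -0.561, 0.003]
contact_force: [1.7, -0.2, 0.5]
width: 0.0847
```

Call:
{"name": "send_rows", "arguments": {"plan": [{"linear":[-0.03,-0.025,-0.005],"delta_rot":[0,0,-7],"fingers":0.085},{"linear":[-0.03,-0.025,-0.005],"delta_rot":[0,0,0],"fingers":0.085},{"linear":[-0.03,-0.025,-0.005],"delta_rot":[0,0,0],"fingers":0.085},{"linear":[-0.03,-0.025,-0.005],"delta_rot":[0,0,0],"fingers":0.085},{"linear":[-0.03,-0.025,-0.005],"delta_rot":[0,0,0],"fingers":0.085},{"linear":[-0.03,-0.025,-0.005],"delta_rot":[0,0,0],"fingers":0.085},{"linear":[-0.03,-0.025,-0.005],"delta_rot":[0,0,0],"fingers":0.085},{"linear":[0,0,0],"delta_rot":[0,0,-7],"fingers":0.06},{"linear":[0,0,0],"delta_rot":[0,0,-7],"fingers":0.06},{"linear":[0,0,0],"delta_rot":[0,0,-7],"fingers":0.06},{"linear":[0,0,0],"delta_rot":[0,0,-7],"fingers":0.06},{"linear":[0,0,0],"delta_rot":[0,0,-7],"fingers":0.06}]}}

```text
clock: 3.1
position: [0.4194, 0.2215, 0.3333]
ee_rot: [-0.002, 0.977, -0.214, 0.008]
contact_force: [0.1, 0.6, -0.5]
width: 0.06
```

Call:
{"name": "send_rows", "arguments": {"plan": [{"linear":[0,0,0],"delta_rot":[0,0,-7],"fingers":0.06},{"linear":[0,0,0],"delta_rot":[0,0,-7],"fingers":0.06},{"linear":[0,0,0],"delta_rot":[0,0,-7],"fingers":0.06},{"linear":[0,0,0],"delta_rot":[0,0,-7],"fingers":0.06},{"linear":[0,0,0],"delta_rot":[0,0,-7],"fingers":0.06},{"linear":[0,0,0],"delta_rot":[0,0,-7],"fingers":0.06},{"linear":[0,0,0],"delta_rot":[0,0,-7],"fingers":0.06},{"linear":[0,0,0],"delta_rot":[0,0,-7],"fingers":0.06},{"linear":[0,0,0],"delta_rot":[0,0,-7],"fingers":0.06},{"linear":[0,0,0],"delta_rot":[0,0,-7],"fingers":0.06},{"linear":[0,0,0],"delta_rot":[0,0,-7],"fingers":0.06},{"linear":[0,0,0],"delta_rot":[0,0,-7],"fingers":0.06}]}}

```text
clock: 4.1
position: [0.4184, 0.2219, 0.3339]
ee_rot: [0.004, 0.861, 0.508, 0.008]
contact_force: [-0.2, 0.0, 0.5]
width: 0.06
```

```bash
cat >> h.py <<'E'
def need(pos,xang=None):
    s,T=st(); d=T.T@(np.array(pos)-s["position"]); a=np.degrees(np.arctan2(T[1,0],T[0,0]))
    print("shift tool",np.round(d,4),"xang",round(a,2),"" if xang is None else "rotz %.2f"%(-((xang-a+180)%360-180)),"tilt corr deg",np.round(np.degrees(np.cross([0,0,1],T.T@[0,0,-1])),2),"q6",round(s["qpos"][5],2))
E
python3 - <<'E'
from h import *
need([.5035,.2205,.30],90)
save("wrist","w0.png",None,1.5)
E
```

```text
t 4.1 pos [0.4184 0.2219 0.3339] x [0.483 0.876 0.009] z [ 0.018  0.001 -1.   ] F [-0.2  0.   0.5] w 0.06
shift tool [0.0395 0.0747 0.0354] xang 61.13 rotz -28.87 tilt corr deg [ 0.86 -0.54  0.  ] q6 -0.72
```

View pics/w0.png

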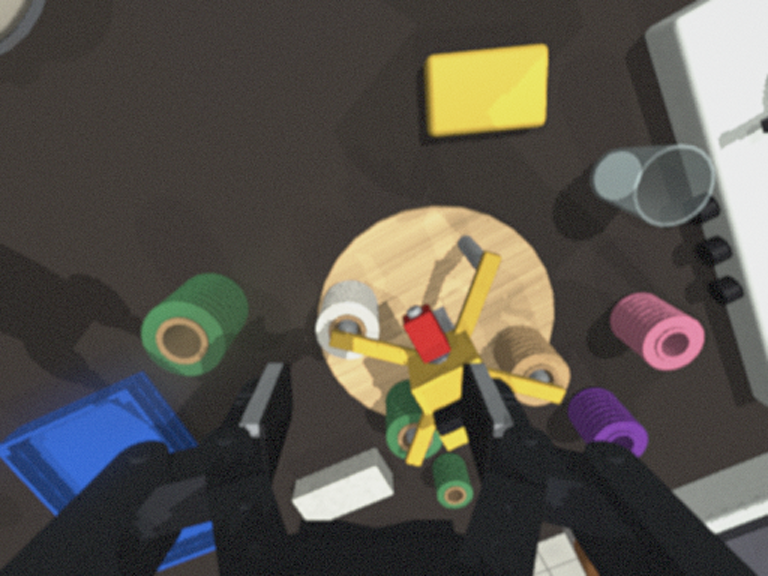

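Wrist view: the pin handle (red) is at (427,333), with the keeper closed. The sponge, tumbler and decoys sit outside the path. Next I align and move above the pin.

Call:
{"name": "send_rows", "arguments": {"plan": [{"linear":[0,0,0],"delta_rot":[0.8,-0.5,0],"fingers":0.06},{"linear":[0,0,0],"delta_rot":[0,0,-7],"fingers":0.06},{"linear":[0,0,0],"delta_rot":[0,0,-7],"fingers":0.06},{"linear":[0,0,0],"delta_rot":[0,0,-7],"fingers":0.06},{"linear":[0,0,0],"delta_rot":[0,0,-7],"fingers":0.06},{"linear":[0,0.03,0.01],"delta_rot":[0,0,-0.8],"fingers":0.06},{"linear":[0,0.03,0.01],"delta_rot":[0,0,0],"fingers":0.06},{"linear":[0,0.02,0.01],"delta_rot":[0,0,0],"fingers":0.06},{"linear":[0,0,0],"delta_rot":[0,0,0],"fingers":0.06}]}}

```text
clock: 4.9
position: [0.5011, 0.2226, 0.3046]
ee_rot: [-0.001, 0.706, 0.708, 0.0]
contact_force: [-0.2, 0.3, 0.3]
width: 0.0602
```

```bash
cat > redpin.py <<'E'
from h import *
def red(n,im=None):
    im=manip.get_image(n) if im is None else im; c=cam(n)
    h=cv2.cvtColor(im,cv2.COLOR_RGB2HSV); m=cv2.inRange(h,(0,150,80),(6,255,255))|cv2.inRange(h,(174,150,80),(180,255,255))
    return m,c
if __name__=="__main__":
    need([.5,.2205,.20],90)
    im=save("wrist","w1.png",None,1.5); m,c=red("wrist",im)
    for ct in cv2.findContours(m,0,1)[0]:
        if cv2.contourArea(ct)>60:
            r=cv2.minAreaRect(ct); print(np.round(r[0],1),np.round(r[1],1),round(r[2],1),[np.round(onz("wrist",p,.148,c),4).tolist() for p in cv2.boxPoints(r)])
E
python3 redpin.py
```

```text
t 4.9 pos [0.5011 0.2226 0.3046] x [-0.003  1.     0.002] z [-0.     0.002 -1.   ] F [-0.2  0.3  0.3] w 0.0602
shift tool [-0.0023 -0.0011  0.1046] xang 90.17 rotz 0.17 tilt corr deg [-0.02 -0.1   0.  ] q6 -1.28
[250.5 178. ] [38. 23.] 90.0 [[0.4819, 0.2104, 0.148], [0.4818, 0.234, 0.148], [0.5232, 0.2347, 0.148], [0.5233, 0.2101, 0.148]]
```

View pics/w1.png

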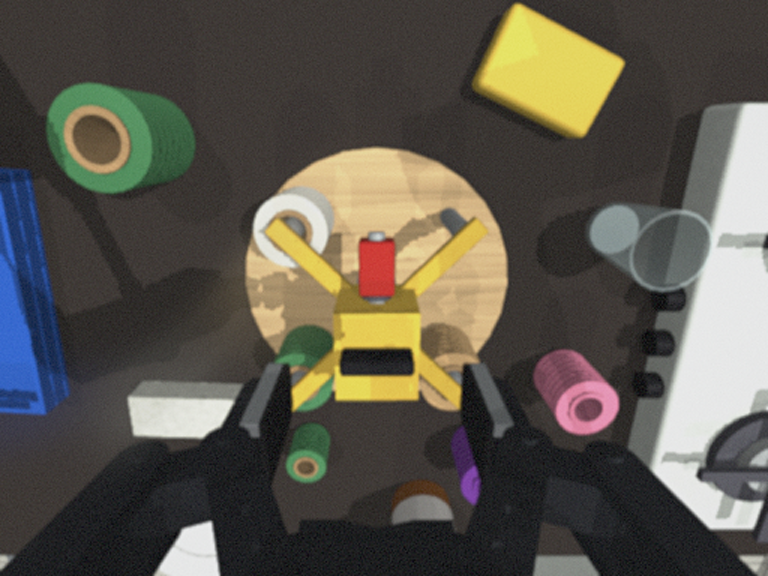

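```bash
python3 - <<'E'
from h import *
c=cam("wrist")
f=lambda x,y:((x+.5)/1.5-.5,(y+.5)/1.5-.5)
for nm,p,z in [("bar top TL",(341,359),.187),("bar top TR",(413,359),.187),("bar bottom-back L",(344,373),.163),("hubtop L",(336,399),.163),("hubtop R",(418,399),.163),("hubtop front L",(336,308),.163),("hubtop front R",(419,308),.163),("red far edge",(377,296),.148),("red top near edge",(377,240),.148),("disc L",(246,270),.012),("disc R",(508,275),.012),("disc top",(376,147),.012),("tip R",(484,226),.11),("tip L",(269,225),.11)]:
    print(nm,np.round(onz("wrist",f(*p),z,c),4))
E
```

```text
bar top TL [0.5531 0.1997 0.187 ]
bar top TR [0.5529 0.2466 0.187 ]
bar bottom-back L [0.5771 0.1995 0.163 ]
hubtop L [0.5988 0.1932 0.163 ]
hubtop R [0.5986 0.2536 0.163 ]
hubtop front L [0.5269 0.195  0.163 ]
hubtop front R [0.5267 0.2518 0.163 ]
red far edge [0.5235 0.2231 0.148 ]
red top near edge [0.4828 0.2229 0.148 ]
disc L [0.545  0.0902 0.012 ]
disc R [0.5493 0.3579 0.012 ]
disc top [0.4249 0.2222 0.012 ]
tip R [0.4801 0.3047 0.11  ]
tip L [0.48   0.1407 0.11  ]
```

Call:
{"name": "send_rows", "arguments": {"plan": [{"linear":[-0.001,0,0.04],"delta_rot":[0,0,0],"fingers":0.06},{"linear":[0,0,0.03],"delta_rot":[0,0,0],"fingers":0.06},{"linear":[0,0,0],"delta_rot":[0,0,0],"fingers":0.06},{"linear":[0,0,0],"delta_rot":[0,0,0],"fingers":0.06}]}}

```text
clock: 5.28
position: [0.499, 0.2225, 0.2375]
ee_rot: [-0.001, 0.708, 0.706, 0.002]
contact_force: [0.2, 0.6, -0.9]
width: 0.0599
```

```bash
sed -i 's/w1.png/w2.png/' redpin.py; python3 redpin.py
```

```text
t 5.28 pos [0.499  0.2225 0.2375] x [0.004 1.    0.004] z [ 0.001  0.004 -1.   ] F [ 0.2  0.6 -0.9] w 0.0599
shift tool [-0.0021  0.001   0.0374] xang 89.8 rotz -0.20 tilt corr deg [ 0.04 -0.24  0.  ] q6 -1.28
[250.5 201. ] [48. 29.] 90.0 [[0.4809, 0.2105, 0.148], [0.481, 0.2339, 0.148], [0.5236, 0.2344, 0.148], [0.5235, 0.2097, 0.148]]
```

View pics/w2.png

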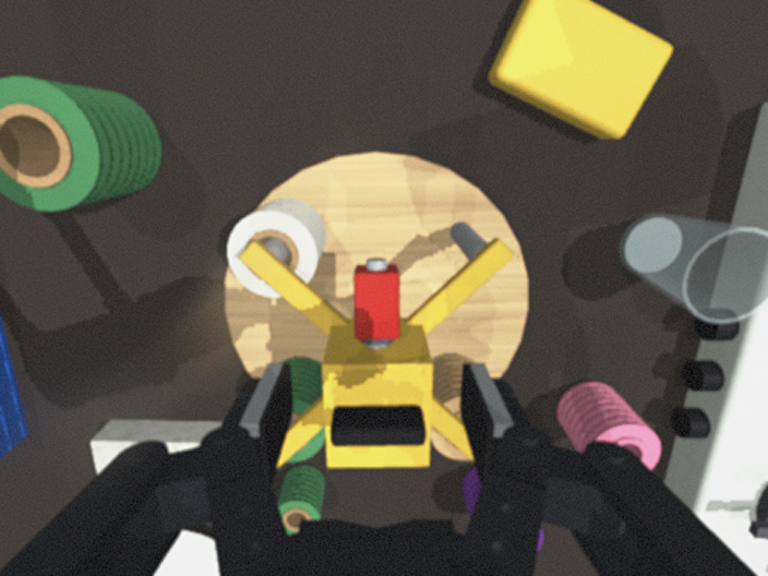

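Both heights agree that the handle top is at z≈0.148 with its front end at x≈0.5235, y≈0.2225. Descending to grip.

Call:
{"name": "send_rows", "arguments": {"plan": [{"linear":[0,0.001,0.03],"delta_rot":[0,-0.2,-0.2],"fingers":0.05},{"linear":[0,0,0.03],"delta_rot":[0,0,0],"fingers":0.05},{"linear":[0,0,0.02],"delta_rot":[0,0,0],"fingers":0.05},{"linear":[0,0,0.007],"delta_rot":[0,0,0],"fingers":0.05},{"linear":[0,0,0],"delta_rot":[0,0,0],"fingers":0.05}]}}

```text
clock: 5.75
position: [0.5058, 0.2257, 0.161]
ee_rot: [0.005, 0.708, 0.707, 0.01]
contact_force: [0.1, -0.7, -0.4]
width: 0.0499
```

```bash
python3 - <<'E'
from h import *
need([.5,.2225,.149],90)
E
```

```text
t 5.75 pos [0.5058 0.2257 0.161 ] x [0.001 1.    0.007] z [ 0.021  0.007 -1.   ] F [ 0.1 -0.7 -0.4] w 0.0499
shift tool [-0.0033 -0.0061  0.0119] xang 89.93 rotz -0.07 tilt corr deg [ 1.19 -0.41  0.  ] q6 -1.28
```

Call:
{"name": "send_rows", "arguments": {"plan": [{"linear":[-0.003,-0.006,0.006],"delta_rot":[1.2,-0.4,0],"fingers":0.05},{"linear":[0,0,0.006],"delta_rot":[0,0,0],"fingers":0.05},{"linear":[0,0,0],"delta_rot":[0,0,0],"fingers":0.05}]}}

```text
clock: 6.0
position: [0.5022, 0.2236, 0.1534]
ee_rot: [0.001, 0.708, 0.707, 0.003]
contact_force: [-0.3, -0.2, -0.3]
width: 0.0503
```

```bash
python3 - <<'E'
from h import *
need([.5,.2225,.149],90)
E
```

```text
t 6.0 pos [0.5022 0.2236 0.1534] x [0.001 1.    0.002] z [ 0.006  0.002 -1.   ] F [-0.3 -0.2 -0.3] w 0.0503
shift tool [-0.0012 -0.0022  0.0044] xang 89.92 rotz -0.08 tilt corr deg [ 0.34 -0.12  0.  ] q6 -1.28
```

Call:
{"name": "send_rows", "arguments": {"force": 50, "plan": [{"linear":[-0.001,-0.002,0.005],"delta_rot":[0.4,-0.2,0],"fingers":0.05},{"linear":[0,0,0],"delta_rot":[0,0,0],"fingers":0.02},{"linear":[0,0,0],"delta_rot":[0,0,0],"fingers":0.01},{"linear":[0,0,0],"delta_rot":[0,0,0],"fingers":0.01},{"linear":[0,0,0],"delta_rot":[0,0,0],"fingers":0.01},{"linear":[0,0,0],"delta_rot":[0,0,0],"fingers":0.01}]}}

```text
clock: 6.5
position: [0.5019, 0.2231, 0.1509]
ee_rot: [0.001, 0.708, 0.706, 0.001]
contact_force: [-0.0, -0.0, -0.3]
width: 0.0104
```

```bash
python3 - <<'E'
from h import *
need([.5,.2225,.149],90)
E
```

```text
t 6.5 pos [0.5019 0.2231 0.1509] x [ 0.002  1.    -0.   ] z [ 0.003 -0.    -1.   ] F [-0.  -0.  -0.3] w 0.0104
shift tool [-0.0006 -0.0019  0.0019] xang 89.9 rotz -0.10 tilt corr deg [ 0.2  0.  -0. ] q6 -1.28
```

```bash
python3 - <<'E'
from h import *
im=save("wrist","w3.png",None,1.0)
im2=save("scene","s3.png"); t=save("top","t3.png")
o=np.zeros((600,800,3),np.uint8)
o[:384,:512]=im
o[384:584,:400]=cv2.resize(im2[120:220,260:460],(400,200)); o[384:584,400:800]=cv2.resize(t[140:240,120:320],(400,200))
cv2.imwrite("pics/m3.png",o[:,:,::-1])
E
```

```text
(no output)
```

View pics/m3.png

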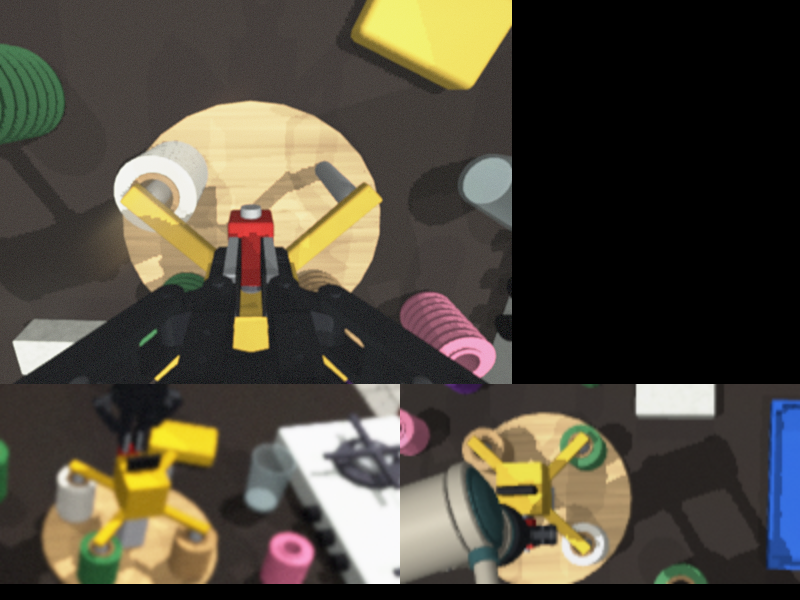

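```bash
python3 - <<'E'
from h import *
s,T=st(); p=s["position"]; z=T[:,2]
print("tip",proj("wrist",p+.025*z),"tcp",proj("wrist",p),"tip y+-11",proj("wrist",[p+.025*z+.011*T[:,1],p+.025*z-.011*T[:,1]]))
for x in(.4835,.5235):
  for zz in(.122,.135,.148): print(x,zz,np.round(proj("wrist",[[x,.2095,zz],[x,.2355,zz]]),1).tolist())
im=cv2.imread("pics/w3.png"); cv2.imwrite("pics/w3c.png",cv2.resize(im[190:360,180:330],None,fx=4,fy=4,interpolation=cv2.INTER_CUBIC)[:600])
E
```

```text
t 6.65 pos [0.5018 0.2231 0.1508] x [ 0.002  1.    -0.   ] z [ 0.003 -0.    -1.   ] F [-0.  -0.4  1.2] w 0.01
tip [[251.65092564 233.59861333]] tcp [[251.80472072 254.83562894]] tip y+-11 [[251.61533212 249.28639456]
 [251.68793339 217.28750777]]
0.4835 0.122 [[229.4, 203.7], [272.0, 203.6]]
0.4835 0.135 [[227.9, 212.0], [273.5, 212.0]]
0.4835 0.148 [[226.1, 221.7], [275.4, 221.6]]
0.5235 0.122 [[230.9, 260.6], [270.6, 260.5]]
0.5235 0.135 [[229.6, 272.2], [271.9, 272.1]]
0.5235 0.148 [[228.0, 285.4], [273.5, 285.4]]
```

View pics/w3c.png

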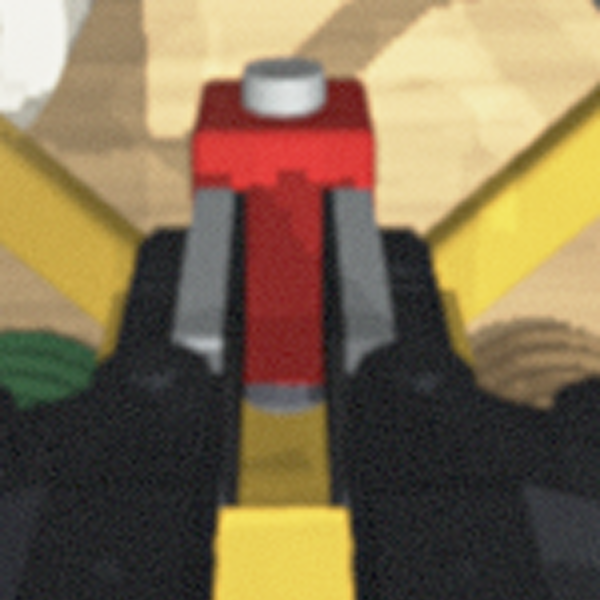

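The pads show at the handle's top edge, so they closed just above it (width 10 mm) and the fingers sit shorter than I assumed. I'll open, go about 10 mm lower and close again.

Call:
{"name": "send_rows", "arguments": {"force": 50, "plan": [{"linear":[0,0,0],"delta_rot":[0,0,0],"fingers":0.05},{"linear":[0,0,0],"delta_rot":[0,0,0],"fingers":0.05},{"linear":[0,0,0],"delta_rot":[0,0,0],"fingers":0.05},{"linear":[0,0,0],"delta_rot":[0,0,0],"fingers":0.05},{"linear":[0,-0.002,0.01],"delta_rot":[0.2,0,0],"fingers":0.05},{"linear":[0,0,0.003],"delta_rot":[0,0,0],"fingers":0.01},{"linear":[0,0,0],"delta_rot":[0,0,0],"fingers":0.01},{"linear":[0,0,0],"delta_rot":[0,0,0],"fingers":0.01},{"linear":[0,0,0],"delta_rot":[0,0,0],"fingers":0.01},{"linear":[0,0,0],"delta_rot":[0,0,0],"fingers":0.01}]}}

```text
clock: 7.48
position: [0.4997, 0.2231, 0.1368]
ee_rot: [-0.0, 0.708, 0.707, -0.0]
contact_force: [0.1, 0.1, 0.7]
width: 0.0242
```

```bash
python3 - <<'E'
from h import *
need([.5,.2225,.141],90)
E
```

```text
t 7.48 pos [0.4997 0.2231 0.1368] x [ 0.002  1.    -0.   ] z [-0. -0. -1.] F [0.1 0.1 0.7] w 0.0242
shift tool [-0.0006  0.0003 -0.0042] xang 89.9 rotz -0.10 tilt corr deg [-0.02  0.    0.  ] q6 -1.28
```

Call:
{"name": "send_rows", "arguments": {"force": 80, "plan": [{"linear":[0,0,0],"delta_rot":[0,0,0],"fingers":0.01},{"linear":[0,-0.01,0],"delta_rot":[0,0,0],"fingers":0.01},{"linear":[0,-0.015,0],"delta_rot":[0,0,0],"fingers":0.01},{"linear":[0,-0.015,0],"delta_rot":[0,0,0],"fingers":0.01},{"linear":[0,-0.015,0],"delta_rot":[0,0,0],"fingers":0.01},{"linear":[0,-0.015,0],"delta_rot":[0,0,0],"fingers":0.01},{"linear":[0,-0.015,0],"delta_rot":[0,0,0],"fingers":0.01}]}}

```text
clock: 8.07
position: [0.4257, 0.2228, 0.1342]
ee_rot: [0.009, 0.708, 0.706, 0.009]
contact_force: [-0.8, -0.8, -0.3]
width: 0.0237
```

```bash
python3 - <<'E'
from h import *
need([.42,.2231,.1368],90)
save("wrist","w4.png")
print(manip.find_in("pin","wrist")[:2])
E
```

```text
t 8.07 pos [0.4257 0.2228 0.1342] x [0.004 1.    0.001] z [ 0.026  0.    -1.   ] F [-0.8 -0.8 -0.3] w 0.0237
shift tool [ 0.0003 -0.0056 -0.0027] xang 89.79 rotz -0.21 tilt corr deg [ 1.47 -0.03  0.  ] q6 -1.22
[{'extent': [226.0, 218.6, 278.1, 348.5], 'p': 0.59}]
```

View pics/w4.png

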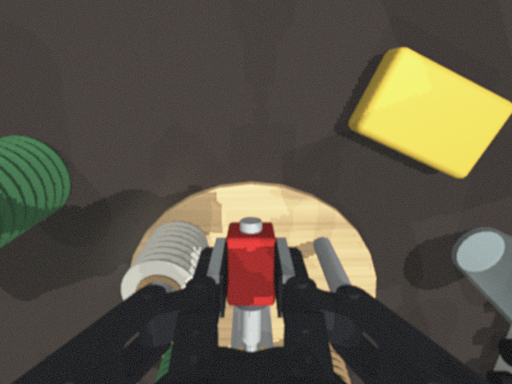

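The pin is out and held level. I'll carry it back and lay it in the clear area in front of the stand, lowering slowly while watching the force.

Call:
{"name": "send_rows", "arguments": {"plan": [{"linear":[0,-0.01,0],"delta_rot":[1.4,0,-0.2],"fingers":0.01},{"linear":[-0.01,-0.03,0],"delta_rot":[0,0,0],"fingers":0.01},{"linear":[-0.01,-0.03,0],"delta_rot":[0,0,0],"fingers":0.01},{"linear":[-0.01,-0.03,0.02],"delta_rot":[0,0,0],"fingers":0.01},{"linear":[0,-0.01,0.03],"delta_rot":[0,0,0],"fingers":0.01},{"linear":[0,0,0.02],"delta_rot":[0,0,0],"fingers":0.01},{"linear":[0,0,0],"delta_rot":[0,0,0],"fingers":0.01}]}}

```text
clock: 8.75
position: [0.3133, 0.1928, 0.0636]
ee_rot: [-0.001, 0.707, 0.708, 0.002]
contact_force: [0.6, -0.5, -1.0]
width: 0.0236
```

```bash
python3 - <<'E'
from h import *
need([.31,.19,.035],90)
E
```

```text
t 8.75 pos [0.3133 0.1928 0.0636] x [-0.001  1.     0.003] z [ 0.002  0.003 -1.   ] F [ 0.6 -0.5 -1. ] w 0.0236
shift tool [-0.0029 -0.0034  0.0286] xang 90.07 rotz 0.07 tilt corr deg [ 0.1  -0.19  0.  ] q6 -1.22
```

Call:
{"name": "send_rows", "arguments": {"plan": [{"linear":[0,0,0.012],"delta_rot":[0,0,0],"fingers":0.01},{"linear":[0,0,0.012],"delta_rot":[0,0,0],"fingers":0.01},{"linear":[0,0,0.008],"delta_rot":[0.1,-0.2,0],"fingers":0.01},{"linear":[0,0,0],"delta_rot":[0,0,0],"fingers":0.01}]}}

```text
clock: 9.08
position: [0.3173, 0.1942, 0.0324]
ee_rot: [0.0, 0.707, 0.707, 0.001]
contact_force: [0.4, 0.2, -1.4]
width: 0.0237
```

Call:
{"name": "send_rows", "arguments": {"plan": [{"linear":[0,0,0.003],"delta_rot":[0,0,0],"fingers":0.01},{"linear":[0,0,0],"delta_rot":[0,0,0],"fingers":0.01}]}}

```text
clock: 9.25
position: [0.3194, 0.1949, 0.0301]
ee_rot: [0.001, 0.707, 0.707, 0.002]
contact_force: [0.0, -0.8, -1.5]
width: 0.0233
```

Call:
{"name": "send_rows", "arguments": {"plan": [{"linear":[0,0,0.003],"delta_rot":[0,0,0],"fingers":0.01},{"linear":[0,0,0],"delta_rot":[0,0,0],"fingers":0.01}]}}

```text
clock: 9.42
position: [0.3211, 0.1955, 0.0279]
ee_rot: [0.001, 0.707, 0.707, 0.003]
contact_force: [0.6, 0.0, -1.0]
width: 0.0235
```

Call:
{"name": "send_rows", "arguments": {"plan": [{"linear":[0,-0.002,0.003],"delta_rot":[0,0,0],"fingers":0.01},{"linear":[0,-0.001,0.001],"delta_rot":[0,0,0],"fingers":0.01}]}}

```text
clock: 9.58
position: [0.3191, 0.1959, 0.0244]
ee_rot: [0.002, 0.707, 0.707, 0.004]
contact_force: [-0.4, 0.3, -1.7]
width: 0.0237
```

Call:
{"name": "send_rows", "arguments": {"plan": [{"linear":[0,-0.001,0.002],"delta_rot":[0,0,0],"fingers":0.01},{"linear":[0,0,0],"delta_rot":[0,0,0],"fingers":0.01}]}}

```text
clock: 9.75
position: [0.3174, 0.1958, 0.0222]
ee_rot: [0.002, 0.707, 0.707, 0.004]
contact_force: [-0.5, 0.7, -0.9]
width: 0.0235
```

Call:
{"name": "send_rows", "arguments": {"plan": [{"linear":[0,-0.001,0.002],"delta_rot":[0,0,0],"fingers":0.01},{"linear":[0,0,0],"delta_rot":[0,0,0],"fingers":0.01}]}}

```text
clock: 9.92
position: [0.3166, 0.196, 0.0202]
ee_rot: [0.002, 0.707, 0.707, 0.004]
contact_force: [0.2, 1.0, -0.4]
width: 0.0236
```

Call:
{"name": "send_rows", "arguments": {"plan": [{"linear":[0,0,0.002],"delta_rot":[0.3,0,0],"fingers":0.01},{"linear":[0,0,0],"delta_rot":[0,0,0],"fingers":0.01}]}}

```text
clock: 10.08
position: [0.3169, 0.196, 0.0199]
ee_rot: [0.0, 0.707, 0.708, 0.003]
contact_force: [-1.7, -0.2, 1.0]
width: 0.0237
```

Call:
{"name": "send_rows", "arguments": {"plan": [{"linear":[0,0,0.002],"delta_rot":[0,0,0],"fingers":0.01},{"linear":[0,0,0],"delta_rot":[0,0,0],"fingers":0.01}]}}

```text
clock: 10.25
position: [0.317, 0.196, 0.0201]
ee_rot: [0.0, 0.706, 0.708, 0.002]
contact_force: [-0.7, 0.6, -1.0]
width: 0.0241
```

Call:
{"name": "send_rows", "arguments": {"plan": [{"linear":[0,0,0.002],"delta_rot":[0,0,0],"fingers":0.01},{"linear":[0,0,0],"delta_rot":[0,0,0],"fingers":0.01}]}}

```text
clock: 10.42
position: [0.3175, 0.1961, 0.0201]
ee_rot: [0.0, 0.706, 0.708, 0.003]
contact_force: [-1.2, -0.7, -1.4]
width: 0.0233
```

Lowering stalls at TCP z=0.020, so the pin is on the table. I'll release it, rise and check.

Call:
{"name": "send_rows", "arguments": {"plan": [{"linear":[0,0,0],"delta_rot":[0,0,0],"fingers":0.05},{"linear":[0,0,0],"delta_rot":[0,0,0],"fingers":0.05},{"linear":[0,0,0],"delta_rot":[0,0,0],"fingers":0.05},{"linear":[0,0,-0.02],"delta_rot":[0,0,0],"fingers":0.05},{"linear":[0,0,-0.04],"delta_rot":[0,0,0],"fingers":0.05},{"linear":[0,0,-0.04],"delta_rot":[0,0,0],"fingers":0.05},{"linear":[0,0,-0.04],"delta_rot":[0,0,0],"fingers":0.05},{"linear":[0,0,-0.04],"delta_rot":[0,0,0],"fingers":0.05}]}}

```text
clock: 11.08
position: [0.3107, 0.193, 0.1991]
ee_rot: [-0.005, 0.706, 0.708, -0.008]
contact_force: [1.5, 1.1, -1.1]
width: 0.0498
```

```bash
cat > pinloc.py <<'E'
from redpin import *
def blob(m,c,z):
    out=[]
    for ct in cv2.findContours(m,0,1)[0]:
        if cv2.contourArea(ct)>40:
            r=cv2.minAreaRect(ct); B=np.array([onz("",p,z,c)[:2] for p in cv2.boxPoints(r)]); out.append((np.round(r[0],1),np.round(r[1],1),np.round(B.mean(0),4),np.round(B,4).tolist()))
    return out
if __name__=="__main__":
    s,T=st()
    im=save("wrist","w5.png"); m,c=red("wrist",im)
    for b in blob(m,c,.026): print("wrist",b)
    im=save("top","t5.png"); m,c=red("top",im)
    for b in blob(m,c,.026): print("top",b)
E
python3 pinloc.py
```

```text
t 11.08 pos [0.3107 0.193  0.1991] x [-0.002  1.    -0.005] z [-0.017 -0.005 -1.   ] F [ 1.5  1.1 -1.1] w 0.0498
wrist (array([254., 185.]), array([38., 24.]), array([0.3333, 0.1984]), [[0.3107, 0.1849], [0.3106, 0.2116], [0.3559, 0.2124], [0.3559, 0.1846]])
top (array([ 10. , 377.5]), array([11., 20.]), array([0.048 , 0.7614]), [[0.064, 0.7919], [0.0631, 0.7318], [0.032, 0.731], [0.0329, 0.7909]])
top (array([200.5, 276.5]), array([13.,  9.]), array([0.3267, 0.1949]), [[0.346, 0.208], [0.3453, 0.1812], [0.3075, 0.1818], [0.3081, 0.2085]])
top (array([429. , 217.5]), array([23., 24.]), array([ 0.4816, -0.4824]), [[0.5163, -0.4499], [0.5142, -0.5195], [0.4469, -0.5149], [0.4488, -0.4455]])
```

View pics/w5.png

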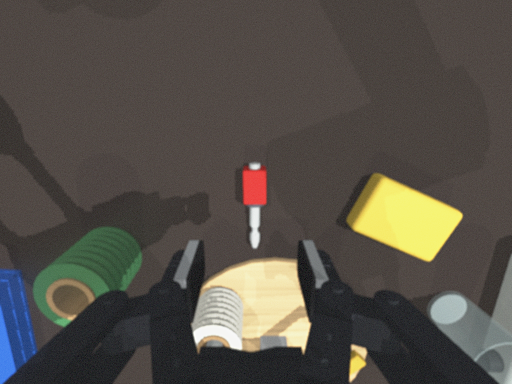

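The pin lies flat on its handle, pointing +x at about (0.322,0.197), with the sponge well clear of it. Next is the keeper grip.

Call:
{"name": "send_rows", "arguments": {"plan": [{"linear":[0,0,-0.04],"delta_rot":[-0.9,0.3,0],"fingers":0.04},{"linear":[0,0.01,-0.04],"delta_rot":[0,0,0],"fingers":0.04},{"linear":[0.003,0.03,-0.02],"delta_rot":[0,0,0],"fingers":0.04},{"linear":[0.004,0.04,0],"delta_rot":[0,0,0],"fingers":0.04},{"linear":[0.004,0.04,0],"delta_rot":[0,0,0],"fingers":0.04},{"linear":[0.004,0.04,0],"delta_rot":[0,0,0],"fingers":0.04},{"linear":[0.004,0.04,0],"delta_rot":[0,0,0],"fingers":0.04},{"linear":[0.004,0.04,0],"delta_rot":[0,0,0],"fingers":0.04},{"linear":[0,0,0],"delta_rot":[0,0,7],"fingers":0.04},{"linear":[0,0,0],"delta_rot":[0,0,7],"fingers":0.04},{"linear":[0,0,0],"delta_rot":[0,0,7],"fingers":0.04},{"linear":[0,0,0],"delta_rot":[0,0,7],"fingers":0.04}]}}

```text
clock: 12.18
position: [0.5633, 0.2173, 0.2925]
ee_rot: [-0.001, 0.859, 0.511, 0.001]
contact_force: [0.3, -0.1, -0.5]
width: 0.0405
```

Call:
{"name": "send_rows", "arguments": {"plan": [{"linear":[0,0,0],"delta_rot":[0,0,7],"fingers":0.04},{"linear":[0,0,0],"delta_rot":[0,0,7],"fingers":0.04},{"linear":[0,0,0],"delta_rot":[0,0,7],"fingers":0.04},{"linear":[0,0,0],"delta_rot":[0,0,7],"fingers":0.04},{"linear":[0,0,0],"delta_rot":[0,0,7],"fingers":0.04},{"linear":[0,0,0],"delta_rot":[0,0,7],"fingers":0.04},{"linear":[0,0,0],"delta_rot":[0,0,7],"fingers":0.04},{"linear":[0,0,0],"delta_rot":[0,0,7],"fingers":0.04},{"linear":[0,0,0],"delta_rot":[0,0,0],"fingers":0.04},{"linear":[0,0,0],"delta_rot":[0,0,0],"fingers":0.04}]}}

```text
clock: 13.02
position: [0.5617, 0.2163, 0.2768]
ee_rot: [0.001, 0.999, 0.037, -0.011]
contact_force: [0.7, 0.5, 0.2]
width: 0.0395
```

```bash
python3 - <<'E'
from h import *
need([.56,.222,.25],0)
E
```

```text
t 13.02 pos [0.5617 0.2163 0.2768] x [ 0.997  0.074 -0.022] z [-0.022 -0.003 -1.   ] F [0.7 0.5 0.2] w 0.0395
shift tool [-0.0007 -0.0058  0.0268] xang 4.27 rotz 4.27 tilt corr deg [ 0.08  1.29 -0.  ] q6 0.18
```

Call:
{"name": "send_rows", "arguments": {"plan": [{"linear":[0,-0.006,0],"delta_rot":[0,1.3,4.2],"fingers":0.04},{"linear":[0,0,0],"delta_rot":[0,0,0],"fingers":0.04},{"linear":[0,0,0],"delta_rot":[0,0,0],"fingers":0.04}]}}

```text
clock: 13.27
position: [0.5611, 0.2219, 0.2744]
ee_rot: [0.002, 1.0, 0.004, -0.001]
contact_force: [0.6, 0.1, -0.7]
width: 0.0399
```

```bash
python3 - <<'E'
from h import *
need([.56,.222,.25],0); c=cam("wrist")
im=save("wrist","w6.png",None,1.5)
f=manip.masks_of("keeper_grip","wrist")
for d in f[:2]: print(np.round(d["extent"]),d["p"])
E
```

```text
t 13.27 pos [0.5611 0.2219 0.2744] x [ 1.     0.007 -0.003] z [-0.003 -0.003 -1.   ] F [ 0.6  0.1 -0.7] w 0.0399
shift tool [-0.0011 -0.0001  0.0244] xang 0.43 rotz 0.43 tilt corr deg [ 0.2   0.15 -0.  ] q6 0.26
[167.  86. 339. 243.] 0.81
```

View pics/w6.png

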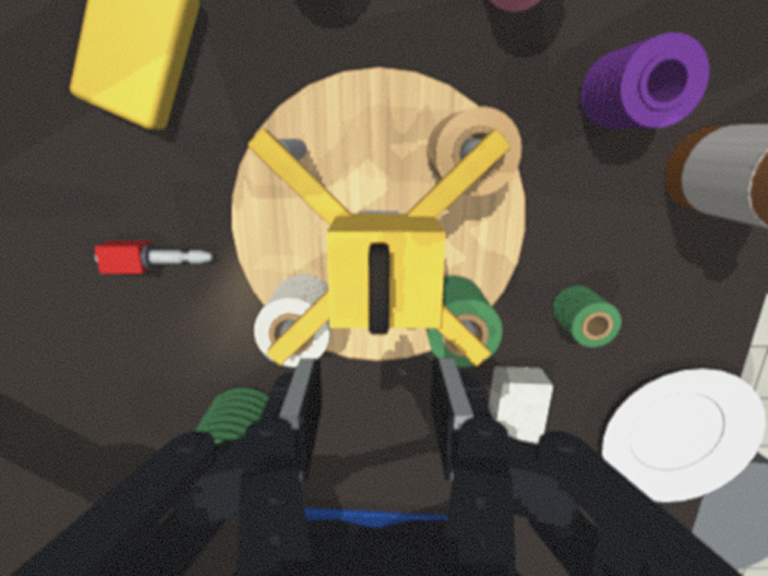

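```bash
python3 - <<'E'
from h import *
c=cam("wrist"); f=lambda x,y:((x+.5)/1.5-.5,(y+.5)/1.5-.5)
for nm,p,z in [("bar far(N)",(379,243),.187),("bar near",(379,333),.187),("bar near z.163",(379,333),.163),("bar L",(370,290),.187),("bar R",(388,290),.187),("hub L",(330,232),.163),("hub R",(443,232),.163),("hub nearL",(330,328),.163),("disc L",(232,213),.012),("disc R",(526,213),.012),("disc top",(379,67),.012),("tipNW",(256,138),.11),("tipNE",(503,138),.11),("tipSE",(482,357),.11),("tipSW",(275,357),.11),("pin rear",(96,262),.02),("pin tip",(212,257),.013)]:
    print(nm,np.round(onz("",f(*p),z,c),4))
s=manip.get_state(); print(proj("wrist",[[*s["position"][:2],s["position"][2]-.025]]))
E
```

```text
bar far(N) [0.5622 0.2515 0.187 ]
bar near [0.5626 0.1998 0.187 ]
bar near z.163 [0.5628 0.1886 0.163 ]
bar L [0.5575 0.2254 0.187 ]
bar R [0.5673 0.2255 0.187 ]
hub L [0.5341 0.2521 0.163 ]
hub R [0.599  0.2526 0.163 ]
hub nearL [0.5324 0.1917 0.163 ]
disc L [0.4293 0.2368 0.012 ]
disc R [0.6961 0.2388 0.012 ]
disc top [0.5617 0.3574 0.012 ]
tipNW [0.4819 0.3025 0.11  ]
tipNE [0.6425 0.3036 0.11  ]
tipSE [0.6424 0.1444 0.11  ]
tipSW [0.4835 0.143  0.11  ]
pin rear [0.3015 0.1919 0.02  ]
pin tip [0.4067 0.1956 0.013 ]
[[250.79897432 232.0596921 ]]
```

Call:
{"name": "send_rows", "arguments": {"plan": [{"linear":[0.0015,-0.0005,0.03],"delta_rot":[0.2,0.1,0.4],"fingers":0.035},{"linear":[0,0,0.03],"delta_rot":[0,0,0],"fingers":0.035},{"linear":[0,0,0.015],"delta_rot":[0,0,0],"fingers":0.035},{"linear":[0,0,0],"delta_rot":[0,0,0],"fingers":0.035}]}}

```text
clock: 13.7
position: [0.5653, 0.2222, 0.1998]
ee_rot: [-0.001, 1.0, 0.003, 0.003]
contact_force: [-0.1, -0.1, 0.1]
width: 0.0352
```

```bash
python3 - <<'E'
from h import *
need([.5625,.2224,.185],0)
E
```

```text
t 13.7 pos [0.5653 0.2222 0.1998] x [1.    0.006 0.006] z [ 0.006  0.002 -1.   ] F [-0.1 -0.1  0.1] w 0.0352
shift tool [-0.0029 -0.0002  0.0148] xang 0.33 rotz 0.33 tilt corr deg [-0.1  -0.34  0.  ] q6 0.25
```

Call:
{"name": "send_rows", "arguments": {"plan": [{"linear":[-0.003,0,0.006],"delta_rot":[0,-0.3,0.3],"fingers":0.035},{"linear":[0,0,0.004],"delta_rot":[0,0,0],"fingers":0.035}]}}

```text
clock: 13.87
position: [0.5629, 0.222, 0.1901]
ee_rot: [-0.001, 1.0, 0.001, 0.0]
contact_force: [-0.3, -0.6, 0.8]
width: 0.035
```

Call:
{"name": "send_rows", "arguments": {"plan": [{"linear":[-0.001,0,0.003],"delta_rot":[0,0,0],"fingers":0.035},{"linear":[0,0,0.002],"delta_rot":[0,0,0],"fingers":0.035}]}}

```text
clock: 14.03
position: [0.5627, 0.2221, 0.1859]
ee_rot: [-0.001, 1.0, 0.001, 0.001]
contact_force: [-0.6, -0.1, -0.0]
width: 0.0348
```

Call:
{"name": "send_rows", "arguments": {"plan": [{"linear":[-0.001,0,0.003],"delta_rot":[0,0,0],"fingers":0.035},{"linear":[0,0,0.002],"delta_rot":[0,0,0],"fingers":0.035}]}}

```text
clock: 14.2
position: [0.5626, 0.2224, 0.182]
ee_rot: [-0.002, 1.0, 0.001, 0.003]
contact_force: [-0.1, -0.3, 0.6]
width: 0.0353
```

Call:
{"name": "send_rows", "arguments": {"force": 50, "plan": [{"linear":[0,0,0],"delta_rot":[0,0,0],"fingers":0.004},{"linear":[0,0,0],"delta_rot":[0,0,0],"fingers":0.004},{"linear":[0,0,0],"delta_rot":[0,0,0],"fingers":0.004},{"linear":[0,0,0],"delta_rot":[0,0,0],"fingers":0.004},{"linear":[0,0,0],"delta_rot":[0,0,0],"fingers":0.004}]}}

```text
clock: 14.62
position: [0.5623, 0.2225, 0.1826]
ee_rot: [-0.002, 1.0, 0.002, 0.003]
contact_force: [-0.2, 0.1, -1.3]
width: 0.0102
```

```bash
python3 - <<'E'
from h import *
need([.5625,.2224,.182],0)
E
```

```text
t 14.62 pos [0.5623 0.2225 0.1826] x [1.    0.003 0.006] z [ 0.006  0.003 -1.   ] F [-0.2  0.1 -1.3] w 0.0102
shift tool [0.0002 0.0001 0.0006] xang 0.17 rotz 0.17 tilt corr deg [-0.19 -0.34  0.  ] q6 0.26
```

Call:
{"name": "send_rows", "arguments": {"plan": [{"linear":[0,0,0],"delta_rot":[0,0,-6],"fingers":0.004},{"linear":[0,0,0],"delta_rot":[0,0,-6],"fingers":0.004},{"linear":[0,0,0],"delta_rot":[0,0,-6],"fingers":0.004},{"linear":[0,0,0],"delta_rot":[0,0,-6],"fingers":0.004},{"linear":[0,0,0],"delta_rot":[0,0,-6],"fingers":0.004},{"linear":[0,0,0],"delta_rot":[0,0,-6],"fingers":0.004},{"linear":[0,0,0],"delta_rot":[0,0,-6],"fingers":0.004}]}}

```text
clock: 15.2
position: [0.5629, 0.2227, 0.1826]
ee_rot: [-0.001, 0.928, 0.373, 0.004]
contact_force: [0.3, 0.0, -1.1]
width: 0.0101
```

```bash
python3 - <<'E'
from h import *
need([.5625,.2224,.182],45)
E
```

```text
t 15.2 pos [0.5629 0.2227 0.1826] x [0.722 0.692 0.008] z [ 0.007  0.005 -1.   ] F [ 0.3  0.  -1.1] w 0.0101
shift tool [-0.0005 -0.0001  0.0006] xang 43.81 rotz -1.19 tilt corr deg [ 0.07 -0.46  0.  ] q6 -0.51
```

Call:
{"name": "send_rows", "arguments": {"plan": [{"linear":[0,0,0],"delta_rot":[0,-0.4,-1.2],"fingers":0.004},{"linear":[0,0,0],"delta_rot":[0,0,0],"fingers":0.035},{"linear":[0,0,0],"delta_rot":[0,0,0],"fingers":0.035},{"linear":[0,0,-0.02],"delta_rot":[0,0,0],"fingers":0.035},{"linear":[0,0,-0.03],"delta_rot":[0,0,0],"fingers":0.06},{"linear":[0,0,-0.03],"delta_rot":[0,0,0],"fingers":0.08},{"linear":[0.03,0,0],"delta_rot":[0,0,0],"fingers":0.08},{"linear":[0.03,0,0],"delta_rot":[0,0,0],"fingers":0.08},{"linear":[0.03,0,0],"delta_rot":[0,0,0],"fingers":0.08},{"linear":[0.01,0,0],"delta_rot":[0,0,0],"fingers":0.08},{"linear":[0,0,0],"delta_rot":[0,0,0],"fingers":0.08}]}}

```text
clock: 16.12
position: [0.6371, 0.2948, 0.2687]
ee_rot: [0.001, 0.927, 0.375, 0.003]
contact_force: [-0.3, -0.3, 0.8]
width: 0.08
```

```bash
python3 - <<'E'
from h import *
need([.6332,.2931,.07],45)
E
```

```text
t 16.12 pos [0.6371 0.2948 0.2687] x [0.719 0.695 0.004] z [ 0.006 -0.    -1.   ] F [-0.3 -0.3  0.8] w 0.08
shift tool [-0.0047 -0.0023  0.1987] xang 44.05 rotz -0.95 tilt corr deg [ 0.24 -0.22  0.  ] q6 -0.43
```

Call:
{"name": "send_rows", "arguments": {"plan": [{"linear":[-0.0045,-0.0025,0.03],"delta_rot":[0.2,-0.2,-0.9],"fingers":0.08},{"linear":[0,0,0.03],"delta_rot":[0,0,0],"fingers":0.08},{"linear":[0,0,0],"delta_rot":[0,0,0],"fingers":0.08}]}}

```text
clock: 16.37
position: [0.6335, 0.2938, 0.2092]
ee_rot: [0.001, 0.924, 0.381, 0.003]
contact_force: [-0.3, -0.0, -1.2]
width: 0.0802
```

```bash
python3 - <<'E'
from h import *
need([.6332,.2931,.07],45)
save("wrist","w7.png",None,1.2)
E
```

```text
t 16.37 pos [0.6335 0.2938 0.2092] x [0.709 0.705 0.004] z [ 0.006  0.001 -1.   ] F [-0.3 -0.  -1.2] w 0.0802
shift tool [-0.0013 -0.0002  0.1392] xang 44.85 rotz -0.15 tilt corr deg [ 0.2  -0.26  0.  ] q6 -0.45
```

View pics/w7.png

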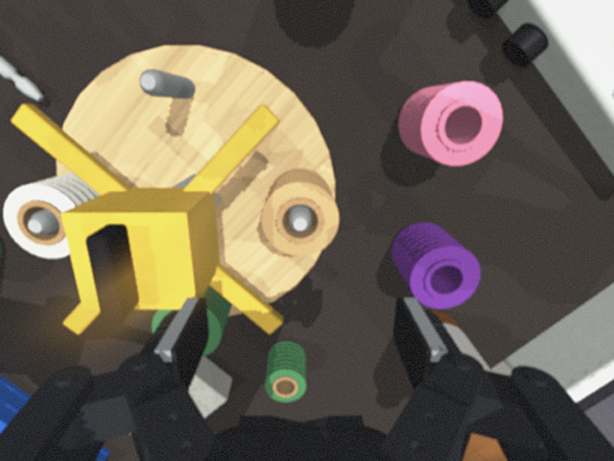

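Keeper open with its arms between the spindles, and the tan reel free and centred between the fingers (spindle at (301,217)). Descending.

Call:
{"name": "send_rows", "arguments": {"plan": [{"linear":[-0.001,0,0.03],"delta_rot":[0.2,-0.2,0],"fingers":0.08},{"linear":[0,0,0.03],"delta_rot":[0,0,0],"fingers":0.08},{"linear":[0,0,0.01],"delta_rot":[0,0,0],"fingers":0.08},{"linear":[0,0,0],"delta_rot":[0,0,0],"fingers":0.08}]}}

```text
clock: 16.75
position: [0.6373, 0.2932, 0.1496]
ee_rot: [0.001, 0.925, 0.38, 0.008]
contact_force: [-0.6, -0.4, 0.2]
width: 0.0801
```

```bash
python3 - <<'E'
from h import *
need([.6332,.2931,.07],45)
E
```

```text
t 16.75 pos [0.6373 0.2932 0.1496] x [0.711 0.703 0.015] z [ 0.016  0.005 -1.   ] F [-0.6 -0.4  0.2] w 0.0801
shift tool [-0.0042 -0.0033  0.0795] xang 44.67 rotz -0.33 tilt corr deg [ 0.43 -0.85  0.  ] q6 -0.45
```

Call:
{"name": "send_rows", "arguments": {"plan": [{"linear":[-0.004,-0.003,0.02],"delta_rot":[0.4,-0.8,-0.3],"fingers":0.08},{"linear":[-0.001,-0.001,0.02],"delta_rot":[0.1,-0.3,0],"fingers":0.08},{"linear":[-0.001,-0.001,0.02],"delta_rot":[0.1,-0.3,0],"fingers":0.08},{"linear":[-0.001,-0.001,0.015],"delta_rot":[0.1,-0.3,0],"fingers":0.08},{"linear":[0,0,0],"delta_rot":[0,0,0],"fingers":0.08}]}}

```text
clock: 17.17
position: [0.6413, 0.2934, 0.1183]
ee_rot: [0.006, 0.924, 0.382, 0.012]
contact_force: [0.8, 0.8, -0.9]
width: 0.0801
```

```bash
python3 - <<'E'
from h import *
need([.6332,.2931,.07],45)
E
```

```text
t 17.17 pos [0.6413 0.2934 0.1183] x [0.708 0.706 0.018] z [ 0.028 -0.002 -1.   ] F [ 0.8  0.8 -0.9] w 0.0801
shift tool [-0.0068 -0.0066  0.0481] xang 44.95 rotz -0.05 tilt corr deg [ 1.2  -1.03  0.  ] q6 -0.44
```

```bash
python3 - <<'E'
from h import *
s,_=st(); print(np.round(s["qpos"],3),np.round(s["effort"],1),s["moment"])
c=cam("wrist"); a=save("wrist","w8.png"); b=save("scene","s8.png")
o=np.zeros((600,800,3),np.uint8); o[:384,:512]=a; o[384:594,:420]=cv2.resize(b[110:230,250:490],(420,210),interpolation=cv2.INTER_CUBIC)
cv2.imwrite("pics/m8.png",o[:,:,::-1])
E
```

```text
t 17.17 pos [0.6413 0.2934 0.1183] x [0.708 0.706 0.018] z [ 0.028 -0.002 -1.   ] F [ 0.8  0.8 -0.9] w 0.0801
[ 0.336  0.53   1.391 -0.012  1.196 -0.444] [ -0.  -58.8 -25.   -0.2   0.    0. ] [0.01485267 0.09204844 0.02525838]
```

View pics/m8.png

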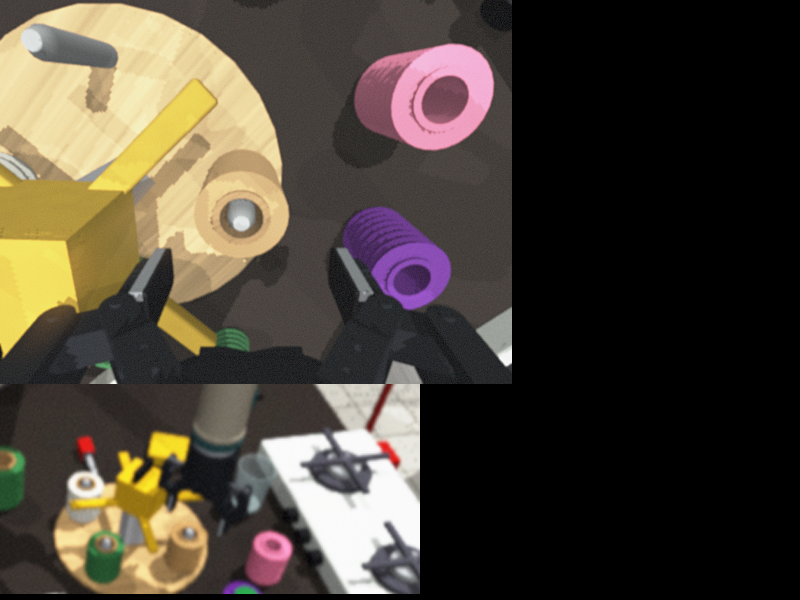

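Call:
{"name": "send_rows", "arguments": {"plan": [{"linear":[-0.003,-0.003,0],"delta_rot":[0.6,-0.5,0],"fingers":0.08}]}}

```text
clock: 17.35
position: [0.6392, 0.2943, 0.1205]
ee_rot: [0.003, 0.924, 0.382, 0.01]
contact_force: [-0.8, -0.1, -0.7]
width: 0.0802
```

Call:
{"name": "send_rows", "arguments": {"plan": [{"linear":[-0.003,-0.003,0],"delta_rot":[0.6,-0.5,0],"fingers":0.08}]}}

```text
clock: 17.43
position: [0.6356, 0.2946, 0.1226]
ee_rot: [-0.001, 0.924, 0.382, 0.005]
contact_force: [-0.6, 0.2, 0.4]
width: 0.0799
```

Call:
{"name": "send_rows", "arguments": {"plan": [{"linear":[0,0,0.005],"delta_rot":[0,0,0],"fingers":0.08}]}}

```text
clock: 17.52
position: [0.636, 0.2949, 0.119]
ee_rot: [-0.001, 0.924, 0.382, 0.005]
contact_force: [-1.2, 0.3, 0.2]
width: 0.08
```

```bash
python3 - <<'E'
from h import *
need([.6332,.2931,.07],45)
E
```

```text
t 17.52 pos [0.636  0.2949 0.119 ] x [0.708 0.706 0.011] z [ 0.009  0.006 -1.   ] F [-1.2  0.3  0.2] w 0.08
shift tool [-0.0037 -0.0008  0.049 ] xang 44.9 rotz -0.10 tilt corr deg [ 0.15 -0.61  0.  ] q6 -0.45
```

Call:
{"name": "send_rows", "arguments": {"plan": [{"linear":[-0.003,-0.001,0.01],"delta_rot":[0.1,-0.3,0],"fingers":0.08},{"linear":[-0.001,-0.001,0.012],"delta_rot":[0,0,0],"fingers":0.08},{"linear":[-0.001,-0.001,0.012],"delta_rot":[0,0,0],"fingers":0.08}]}}

```text
clock: 17.77
position: [0.6372, 0.2935, 0.1122]
ee_rot: [0.003, 0.924, 0.382, 0.013]
contact_force: [-11.3, -3.0, 61.2]
width: 0.0799
```

```bash
python3 - <<'E'
from h import *
need([.6332,.2931,.07],45)
E
```

```text
t 17.77 pos [0.6372 0.2935 0.1122] x [0.707 0.707 0.021] z [ 0.026  0.003 -1.   ] F [-11.3  -3.   61.2] w 0.0799
shift tool [-0.004  -0.0033  0.042 ] xang 44.97 rotz -0.03 tilt corr deg [ 0.92 -1.2   0.  ] q6 -0.45
```

Contact of 61 N upward: something is blocking. I'll back off and work out what.

Call:
{"name": "send_rows", "arguments": {"plan": [{"linear":[0,0,-0.015],"delta_rot":[0,0,0],"fingers":0.08},{"linear":[0,0,-0.02],"delta_rot":[0.5,-0.6,0],"fingers":0.08},{"linear":[0,0,-0.02],"delta_rot":[0.4,-0.6,0],"fingers":0.08},{"linear":[0,0,0],"delta_rot":[0,0,0],"fingers":0.08}]}}

```text
clock: 18.1
position: [0.6352, 0.2927, 0.1738]
ee_rot: [0.001, 0.924, 0.382, 0.001]
contact_force: [0.9, 0.1, 0.9]
width: 0.0798
```

```bash
cat > tri.py <<'E'
from h import *
def toolcam():
    K,Rm,t=cam("wrist"); s=manip.get_state(); q=np.array(s["ee_rot"]); T=R.from_quat(q[[1,2,3,0]]).as_matrix()
    return K,Rm@T,T.T@(-Rm.T@t-s["position"])   # R_ct, cam pos in tool
def campose(pos,x,z):
    K,Rct,p=toolcam(); x=np.array(x);z=np.array(z);z/=np.linalg.norm(z);x=x-z*(x@z);x/=np.linalg.norm(x);T=np.c_[x,np.cross(z,x),z]
    Rm=Rct@T.T; C=np.array(pos)+T@p; return K,Rm,-Rm@C
P={"w6":campose([.5611,.2219,.2744],[1,.007,-.003],[-.003,-.003,-1]),"w7":campose([.6335,.2938,.2092],[.709,.705,.004],[.006,.001,-1]),"w8":campose([.6413,.2934,.1183],[.708,.706,.018],[.028,-.002,-1])}
def T3(d,z=None):
    r=[ray("",uv,P[k]) for k,uv in d.items()]; X=tri(r); print(np.round(X,4),"res",[round(np.linalg.norm(np.cross(X-o,dd))*1000,1) for o,dd in r])
if __name__=="__main__":
    st()
    print("purple");T3({"w6":(443,53),"w7":(371.3,232),"w8":(410,277)});T3({"w7":(371.3,232),"w8":(410,277)})
    print("pink");T3({"w7":(385.5,103.8),"w8":(445,99)})
    print("tan spindle top");T3({"w6":(315.5,99),"w7":(250.5,180.5),"w8":(240,222)})
    for x in (-.057,-.04,.04,.057):
        print(x,np.round(proj("wrist",[[0,0,0]])*0,0)[0][:0])
E
python3 tri.py
```

```text
t 18.1 pos [0.6352 0.2927 0.1738] x [0.707 0.707 0.001] z [ 0.002 -0.001 -1.   ] F [0.9 0.1 0.9] w 0.0798
purple
[0.7605 0.3428 0.074 ] res [np.float64(0.5), np.float64(0.9), np.float64(0.4)]
[0.7649 0.3424 0.069 ] res [np.float64(0.1), np.float64(0.1)]
pink
[0.6674 0.4289 0.0769] res [np.float64(0.2), np.float64(0.2)]
tan spindle top
[0.6263 0.2985 0.1049] res [np.float64(2.5), np.float64(2.0), np.float64(1.7)]
-0.057 []
-0.04 []
0.04 []
0.057 []
```

The two look-alike reels nearby are clear of the gripper. The wide finger linkage, about 45 mm above the TCP, most likely caught the hub top when the jaws were radial. I'll turn the jaws tangential, where there is room, and stay at TCP z≈0.077.

Call:
{"name": "send_rows", "arguments": {"plan": [{"linear":[0,0,-0.01],"delta_rot":[0,0,7],"fingers":0.075},{"linear":[0,0,0],"delta_rot":[0,0,7],"fingers":0.075},{"linear":[0,0,0],"delta_rot":[0,0,7],"fingers":0.075},{"linear":[0,0,0],"delta_rot":[0,0,7],"fingers":0.075},{"linear":[0,0,0],"delta_rot":[0,0,7],"fingers":0.075},{"linear":[0,0,0],"delta_rot":[0,0,7],"fingers":0.075},{"linear":[0,0,0],"delta_rot":[0,0,7],"fingers":0.075},{"linear":[0,0,0],"delta_rot":[0,0,7],"fingers":0.075},{"linear":[0,0,0],"delta_rot":[0,0,7],"fingers":0.075},{"linear":[0,0,0],"delta_rot":[0,0,7],"fingers":0.075},{"linear":[0,0,0],"delta_rot":[0,0,7],"fingers":0.075},{"linear":[0,0,0],"delta_rot":[0,0,7],"fingers":0.075}]}}

```text
clock: 19.1
position: [0.6255, 0.2886, 0.1531]
ee_rot: [0.013, 0.936, -0.351, -0.015]
contact_force: [-0.6, 0.6, -0.8]
width: 0.0752
```

Call:
{"name": "send_rows", "arguments": {"plan": [{"linear":[0,0,0],"delta_rot":[0,0,7],"fingers":0.075},{"linear":[0,0,0],"delta_rot":[0,0,3],"fingers":0.075},{"linear":[0,0,0],"delta_rot":[0,0,0],"fingers":0.075}]}}

```text
clock: 19.35
position: [0.6223, 0.2874, 0.1441]
ee_rot: [0.019, 0.9, -0.435, -0.018]
contact_force: [0.0, 0.3, -0.9]
width: 0.075
```

```bash
python3 - <<'E'
from h import *
need([.6332,.2931,.12],-45)
c=cam("wrist"); save("wrist","w9.png")
for d in manip.find_in("reel_a","wrist")[:6]: print(np.round(d["extent"]),round(d["p"],2))
print("pred: reel top centre",proj("wrist",[[.6332,.2931,.087],[.6332,.2931,.094]]),[np.round(onz("",((d["extent"][0]+d["extent"][2])/2,d["extent"][3]-15),.087,c),3) for d in manip.find_in("reel_a","wrist")[:1]])
E
```

```text
t 19.35 pos [0.6223 0.2874 0.1441] x [ 0.62  -0.784 -0.016] z [-0.05  -0.019 -0.999] F [ 0.   0.3 -0.9] w 0.075
shift tool [ 0.0026 -0.0133  0.0234] xang -51.65 rotz -6.65 tilt corr deg [ 2.91  0.92 -0.  ] q6 1.23
[270.   2. 369.  43.] 0.91
[ 67.   1. 188.  71.] 0.89
[210. 131. 295. 229.] 0.67
[332. 225. 426. 307.] 0.67
[431. 134. 512. 192.] 0.67
pred: reel top centre [[254.30930544 192.62663926]
 [254.26288624 196.49002647]] [array([0.736, 0.328, 0.087])]
```

Call:
{"name": "send_rows", "arguments": {"plan": [{"linear":[0,-0.005,-0.01],"delta_rot":[2.9,0.9,0],"fingers":0.075},{"linear":[0.003,-0.008,0],"delta_rot":[0,0,-6.6],"fingers":0.075},{"linear":[0,0,0],"delta_rot":[0,0,0],"fingers":0.075}]}}

```text
clock: 19.75
position: [0.6351, 0.2934, 0.1528]
ee_rot: [-0.0, 0.926, -0.378, -0.0]
contact_force: [0.7, 1.0, -0.4]
width: 0.0748
```

```bash
python3 - <<'E'
from h import *
need([.6332,.2931,.12],-45)
EOF
E
```

```text
t 19.75 pos [0.6351 0.2934 0.1528] x [ 0.714 -0.7   -0.   ] z [ 0.     0.001 -1.   ] F [ 0.7  1.  -0.4] w 0.0748
shift tool [-0.0012  0.0015  0.0328] xang -44.46 rotz 0.54 tilt corr deg [-0.03  0.02  0.  ] q6 1.11Traceback (most recent call last):
  File "<stdin>", line 3, in <module>
NameError: name 'EOF' is not defined
```

Call:
{"name": "send_rows", "arguments": {"plan": [{"linear":[-0.001,0.002,0.02],"delta_rot":[0,0,0.5],"fingers":0.075},{"linear":[0,0,0.02],"delta_rot":[0,0,0],"fingers":0.075}]}}

```text
clock: 19.92
position: [0.636, 0.2938, 0.117]
ee_rot: [-0.004, 0.923, -0.384, 0.004]
contact_force: [0.1, 1.1, 0.4]
width: 0.0749
```

```bash
python3 - <<'E'
from h import *
need([.6332,.2931,.077],-45)
E
```

```text
t 19.92 pos [0.636  0.2938 0.117 ] x [ 0.705 -0.709  0.004] z [ 0.01   0.004 -1.   ] F [0.1 1.1 0.4] w 0.0749
shift tool [-0.0016  0.0028  0.0399] xang -45.17 rotz -0.17 tilt corr deg [-0.55 -0.23  0.  ] q6 1.12
```

Call:
{"name": "send_rows", "arguments": {"plan": [{"linear":[-0.001,0.003,0.015],"delta_rot":[-0.7,-0.3,0],"fingers":0.075},{"linear":[0,0.001,0.012],"delta_rot":[-0.2,0,0],"fingers":0.075}]}}

```text
clock: 20.08
position: [0.6313, 0.2912, 0.0876]
ee_rot: [0.004, 0.923, -0.385, -0.003]
contact_force: [-0.0, 0.1, -0.9]
width: 0.0751
```

```bash
python3 - <<'E'
from h import *
need([.6332,.2931,.077],-45)
E
```

```text
t 20.08 pos [0.6313 0.2912 0.0876] x [ 0.703 -0.711 -0.002] z [-0.008 -0.004 -1.   ] F [-0.   0.1 -0.9] w 0.0751
shift tool [ 0.     -0.0027  0.0106] xang -45.33 rotz -0.33 tilt corr deg [ 0.5   0.13 -0.  ] q6 1.13
```

Call:
{"name": "send_rows", "arguments": {"force": 50, "plan": [{"linear":[0,-0.002,0.01],"delta_rot":[0.5,0.1,0],"fingers":0.075},{"linear":[0,0,0.002],"delta_rot":[0,0,0],"fingers":0.075},{"linear":[0,0,0],"delta_rot":[0,0,0],"fingers":0.05},{"linear":[0,0,0],"delta_rot":[0,0,0],"fingers":0.05},{"linear":[0,0,0],"delta_rot":[0,0,0],"fingers":0.05},{"linear":[0,0,0],"delta_rot":[0,0,0],"fingers":0.05}]}}

```text
clock: 20.58
position: [0.6303, 0.2916, 0.0714]
ee_rot: [0.003, 0.922, -0.387, -0.003]
contact_force: [0.7, -0.7, -1.2]
width: 0.0583
```

```bash
python3 - <<'E'
from h import *
need([.6332,.2931,.077],-45)
E
```

```text
t 20.58 pos [0.6303 0.2916 0.0714] x [ 0.701 -0.713 -0.004] z [-0.008 -0.003 -1.   ] F [ 0.7 -0.7 -1.2] w 0.0583
shift tool [ 0.001  -0.003  -0.0056] xang -45.52 rotz -0.52 tilt corr deg [ 0.45  0.22 -0.  ] q6 1.13
```

Call:
{"name": "send_rows", "arguments": {"plan": [{"linear":[0,0,-0.02],"delta_rot":[0.4,0,0],"fingers":0.05},{"linear":[0,-0.001,-0.03],"delta_rot":[0,0,0],"fingers":0.05},{"linear":[0,-0.001,-0.03],"delta_rot":[0.2,0,0],"fingers":0.05},{"linear":[0,-0.001,-0.03],"delta_rot":[0.2,0,0],"fingers":0.05},{"linear":[0,0,-0.03],"delta_rot":[0,0,0],"fingers":0.05},{"linear":[0,0,-0.01],"delta_rot":[0,0,0],"fingers":0.05}]}}

```text
clock: 21.08
position: [0.6301, 0.2921, 0.2224]
ee_rot: [0.001, 0.922, -0.387, -0.005]
contact_force: [0.4, 0.4, -1.1]
width: 0.0586
```

```bash
python3 - <<'E'
from h import *
need([.63,.10,.24],-45)
E
```

```text
t 21.08 pos [0.6301 0.2921 0.2224] x [ 0.7   -0.714 -0.009] z [-0.01   0.003 -1.   ] F [ 0.4  0.4 -1.1] w 0.0586
shift tool [ 0.137   0.1346 -0.0181] xang -45.58 rotz -0.58 tilt corr deg [ 0.28  0.51 -0.  ] q6 1.13
```

```bash
cat > crate.py <<'E'
from h import *
from scipy.optimize import least_squares
def crate():
    im=manip.get_image("top"); h=cv2.cvtColor(im,cv2.COLOR_RGB2HSV); m=cv2.inRange(h,(105,130,60),(125,255,255)); m[:,:280]=0; m[:,400:]=0
    m=cv2.morphologyEx(m,cv2.MORPH_OPEN,np.ones((3,3),np.uint8))
    ct=max(cv2.findContours(m,0,1)[0],key=cv2.contourArea); c=cam("top")
    hull=cv2.convexHull(ct)
    # fit silhouette of box 250x190x40: compare rendered hull mask with observed filled hull, soft via signed distance
    obs=np.zeros(m.shape,np.uint8); cv2.drawContours(obs,[hull],-1,255,-1)
    def model(p):
        a=p[2]; pts=np.array([[sx*.125,sy*.095,z] for sx in(-1,1) for sy in(-1,1) for z in(0,.04)])
        w=pts.copy(); w[:,0]=p[0]+np.cos(a)*pts[:,0]-np.sin(a)*pts[:,1]; w[:,1]=p[1]+np.sin(a)*pts[:,0]+np.cos(a)*pts[:,1]
        return cv2.convexHull(proj("top",w).astype(np.float32))
    P=hull.reshape(-1,2).astype(np.float32)
    f=np.zeros(0)
    def res(p):
        H=model(p); return [cv2.pointPolygonTest(H,(float(u),float(v)),True)-.5 for u,v in ct.reshape(-1,2) if True]
    r=least_squares(lambda p:res(p),[.568,-.213,-.03],loss="soft_l1",f_scale=1,diff_step=1e-3)
    print("crate",np.round(r.x,4),"yaw deg",round(np.degrees(r.x[2]),2),"rms px",round(np.sqrt(np.mean(np.square(res(r.x)))),2)); return r.x
if __name__=="__main__": crate()
E
python3 crate.py
```

```text
crate [ 0.5685 -0.2163 -0.0665] yaw deg -3.81 rms px 0.44
```

Call:
{"name": "send_rows", "arguments": {"plan": [{"linear":[0,0,-0.02],"delta_rot":[0.2,0.4,-0.5],"fingers":0.05},{"linear":[0,0,-0.02],"delta_rot":[0,0,0],"fingers":0.05},{"linear":[0.025,0.025,0],"delta_rot":[0,0,0],"fingers":0.05},{"linear":[0.028,0.028,0],"delta_rot":[0,0,0],"fingers":0.05},{"linear":[0.028,0.028,0],"delta_rot":[0,0,0],"fingers":0.05},{"linear":[0.028,0.028,0],"delta_rot":[0,0,0],"fingers":0.05},{"linear":[0.028,0.028,0],"delta_rot":[0,0,0],"fingers":0.05},{"linear":[0.028,0.028,0],"delta_rot":[0,0,0],"fingers":0.05},{"linear":[0.028,0.028,0],"delta_rot":[0,0,0],"fingers":0.05},{"linear":[0.028,0.028,0],"delta_rot":[0,0,0],"fingers":0.05},{"linear":[0.028,0.028,0],"delta_rot":[0,0,0],"fingers":0.05},{"linear":[0.028,0.028,0],"delta_rot":[0,0,0],"fingers":0.05}]}}

```text
clock: 22.13
position: [0.624, -0.1043, 0.2414]
ee_rot: [0.002, 0.927, -0.376, -0.014]
contact_force: [1.0, -0.1, -2.2]
width: 0.058
```

```bash
python3 - <<'E'
from h import *
need([.63,-.24,.15],-45)
E
```

```text
t 22.13 pos [ 0.624  -0.1043  0.2414] x [ 0.717 -0.697 -0.024] z [-0.027  0.007 -1.   ] F [ 1.  -0.1 -2.2] w 0.058
shift tool [0.1011 0.0918 0.0903] xang -44.17 rotz 0.83 tilt corr deg [ 0.82  1.38 -0.  ] q6 0.5
```

Call:
{"name": "send_rows", "arguments": {"plan": [{"linear":[0.025,0.023,0],"delta_rot":[0.8,1.4,0.8],"fingers":0.05},{"linear":[0.025,0.025,0],"delta_rot":[0,0,0],"fingers":0.05},{"linear":[0.025,0.025,0],"delta_rot":[0,0,0],"fingers":0.05},{"linear":[0.025,0.02,0],"delta_rot":[0,0,0],"fingers":0.05},{"linear":[0,0,0.03],"delta_rot":[0,0,0],"fingers":0.05},{"linear":[0,0,0.03],"delta_rot":[0,0,0],"fingers":0.05},{"linear":[0,0,0],"delta_rot":[0,0,0],"fingers":0.05}]}}

```text
clock: 22.72
position: [0.6218, -0.2593, 0.1651]
ee_rot: [0.003, 0.921, -0.389, -0.006]
contact_force: [-0.4, 0.6, -3.0]
width: 0.0586
```

```bash
python3 - <<'E'
from h import *
need([.631,-.2526,.067],-45)
E
```

```text
t 22.72 pos [ 0.6218 -0.2593  0.1651] x [ 0.698 -0.716 -0.009] z [-0.014 -0.001 -1.   ] F [-0.4  0.6 -3. ] w 0.0586
shift tool [ 0.0025 -0.0123  0.0979] xang -45.76 rotz -0.76 tilt corr deg [ 0.62  0.53 -0.  ] q6 0.31
```

Call:
{"name": "send_rows", "arguments": {"plan": [{"linear":[0.002,-0.012,0.02],"delta_rot":[0.6,0.5,-0.7],"fingers":0.05},{"linear":[0,0,0.03],"delta_rot":[0,0,0],"fingers":0.05},{"linear":[0,0,0.02],"delta_rot":[0,0,0],"fingers":0.05},{"linear":[0,0,0],"delta_rot":[0,0,0],"fingers":0.05}]}}

```text
clock: 23.05
position: [0.6296, -0.251, 0.09]
ee_rot: [-0.001, 0.924, -0.383, -0.003]
contact_force: [-1.0, 1.3, -1.9]
width: 0.0583
```

```bash
python3 - <<'E'
from h import *
need([.631,-.2526,.067],-45)
E
```

```text
t 23.05 pos [ 0.6296 -0.251   0.09  ] x [ 0.706 -0.708 -0.007] z [-0.006  0.004 -1.   ] F [-1.   1.3 -1.9] w 0.0583
shift tool [0.0023 0.0002 0.023 ] xang -45.08 rotz -0.08 tilt corr deg [ 0.08  0.38 -0.  ] q6 0.3
```

Call:
{"name": "send_rows", "arguments": {"plan": [{"linear":[0.001,0,0.01],"delta_rot":[0,0.4,0],"fingers":0.05},{"linear":[0,0,0.008],"delta_rot":[0,0,0],"fingers":0.05},{"linear":[0,0,0.003],"delta_rot":[0,0,0],"fingers":0.05},{"linear":[0,0,0],"delta_rot":[0,0,0],"fingers":0.05}]}}

```text
clock: 23.38
position: [0.6306, -0.2499, 0.0699]
ee_rot: [0.0, 0.924, -0.382, -0.001]
contact_force: [-0.1, 0.5, -1.9]
width: 0.0579
```

Call:
{"name": "send_rows", "arguments": {"plan": [{"linear":[0,0,0.003],"delta_rot":[0,0,0],"fingers":0.05},{"linear":[0,0,0],"delta_rot":[0,0,0],"fingers":0.05}]}}

```text
clock: 23.55
position: [0.6317, -0.2501, 0.0688]
ee_rot: [0.001, 0.924, -0.382, 0.001]
contact_force: [-0.6, 0.6, -2.2]
width: 0.0586
```

```bash
python3 - <<'E'
from h import *
need([.631,-.2526,.065],-45)
E
```

```text
t 23.55 pos [ 0.6317 -0.2501  0.0688] x [ 0.708 -0.706  0.001] z [ 0.001 -0.001 -1.   ] F [-0.6  0.6 -2.2] w 0.0586
shift tool [0.0013 0.0023 0.0038] xang -44.95 rotz 0.05 tilt corr deg [ 0.04 -0.08  0.  ] q6 0.31
```

Call:
{"name": "send_rows", "arguments": {"plan": [{"linear":[0,0,0.003],"delta_rot":[0,0,0],"fingers":0.05},{"linear":[0,0,0],"delta_rot":[0,0,0],"fingers":0.075},{"linear":[0,0,0],"delta_rot":[0,0,0],"fingers":0.075},{"linear":[0,0,0],"delta_rot":[0,0,0],"fingers":0.075},{"linear":[0,0,-0.02],"delta_rot":[0,0,0],"fingers":0.075},{"linear":[0,0,-0.04],"delta_rot":[0,0,0],"fingers":0.075},{"linear":[0,0,-0.04],"delta_rot":[0,0,0],"fingers":0.075},{"linear":[0,0,-0.04],"delta_rot":[0,0,0],"fingers":0.075},{"linear":[-0.035,-0.017,0],"delta_rot":[0,0,0],"fingers":0.075},{"linear":[-0.035,-0.017,0],"delta_rot":[0,0,0],"fingers":0.075},{"linear":[-0.035,-0.017,0],"delta_rot":[0,0,0],"fingers":0.075}]}}

```text
clock: 24.47
position: [0.599, -0.1471, 0.2169]
ee_rot: [0.002, 0.922, -0.387, 0.009]
contact_force: [1.0, 0.8, 0.0]
width: 0.0752
```

```bash
python3 - <<'E'
from h import *
need([.4918,.1517,.2],-45)
save("scene","s10.png"); 
E
python3 crate.py
```

```text
t 24.47 pos [ 0.599  -0.1471  0.2169] x [ 0.7   -0.713  0.019] z [ 0.016 -0.011 -1.   ] F [1.  0.8 0. ] w 0.0752
shift tool [-0.2886 -0.1328  0.0119] xang -45.52 rotz -0.52 tilt corr deg [-0.2  -1.07  0.  ] q6 0.44
crate [ 0.57   -0.205   0.0118] yaw deg 0.67 rms px 11.01
```

Call:
{"name": "send_rows", "arguments": {"plan": [{"linear":[-0.034,-0.016,0],"delta_rot":[-0.2,-1,-0.5],"fingers":0.075},{"linear":[-0.035,-0.016,0],"delta_rot":[0,0,0],"fingers":0.075},{"linear":[-0.035,-0.016,0],"delta_rot":[0,0,0],"fingers":0.075},{"linear":[-0.035,-0.016,0],"delta_rot":[0,0,0],"fingers":0.075},{"linear":[-0.035,-0.016,0],"delta_rot":[0,0,0],"fingers":0.075},{"linear":[-0.035,-0.016,0],"delta_rot":[0,0,0],"fingers":0.075},{"linear":[-0.035,-0.016,0],"delta_rot":[0,0,0],"fingers":0.075},{"linear":[-0.03,-0.014,0],"delta_rot":[0,0,0],"fingers":0.075},{"linear":[0,0,0],"delta_rot":[0,0,0],"fingers":0.075}]}}

```text
clock: 25.32
position: [0.4897, 0.1469, 0.2189]
ee_rot: [-0.002, 0.924, -0.382, 0.003]
contact_force: [-0.2, 0.2, 0.6]
width: 0.0753
```

```bash
python3 - <<'E'
from h import *
need([.4918,.1517,.15],-45)
E
python3 crate.py
```

```text
t 25.32 pos [0.4897 0.1469 0.2189] x [ 0.708 -0.706  0.004] z [ 0.007  0.001 -1.   ] F [-0.2  0.2  0.6] w 0.0753
shift tool [-0.0021 -0.0045  0.0689] xang -44.94 rotz 0.06 tilt corr deg [-0.33 -0.21  0.  ] q6 0.94
crate [ 0.5685 -0.2164 -0.0648] yaw deg -3.71 rms px 0.45
```

Call:
{"name": "send_rows", "arguments": {"plan": [{"linear":[-0.002,-0.004,0.03],"delta_rot":[-0.3,-0.2,0],"fingers":0.075},{"linear":[0,0.001,0.03],"delta_rot":[0,0,0],"fingers":0.075},{"linear":[0,0.001,0.025],"delta_rot":[0,0,0],"fingers":0.075},{"linear":[0,0,0],"delta_rot":[0,0,0],"fingers":0.075}]}}

```text
clock: 25.7
position: [0.4975, 0.1449, 0.1354]
ee_rot: [-0.001, 0.924, -0.381, 0.008]
contact_force: [-0.7, -0.5, 0.1]
width: 0.0748
```

```bash
python3 - <<'E'
from h import *
need([.4918,.1517,.074],-45)
c=cam("wrist"); im=save("wrist","w11.png")
print(proj("wrist",[[.4918,.1517,.094],[.4918,.1517,.087]]))
E
```

```text
t 25.7 pos [0.4975 0.1449 0.1354] x [ 0.709 -0.705  0.014] z [ 0.015 -0.005 -1.   ] F [-0.7 -0.5  0.1] w 0.0748
shift tool [-0.0096 -0.0004  0.0613] xang -44.82 rotz 0.18 tilt corr deg [-0.42 -0.8   0.  ] q6 0.94
[[234.28894713 221.0885163 ]
 [234.65192648 216.99511272]]
```

View pics/w11.png

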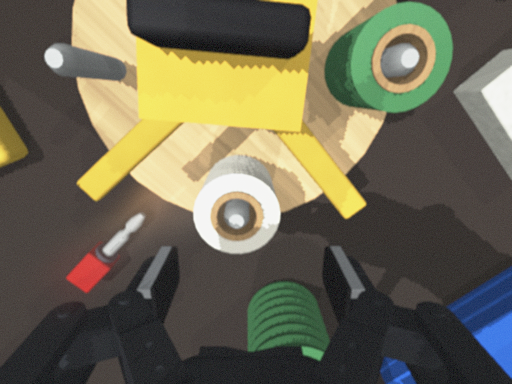

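White reel's spindle is at (236,214), about 10 mm left of the finger midline. I'll correct that and descend; the pin is still lying where I put it (90,270).

Call:
{"name": "send_rows", "arguments": {"plan": [{"linear":[-0.0095,0,0.015],"delta_rot":[-0.4,-0.8,0],"fingers":0.075},{"linear":[-0.001,0.001,0.015],"delta_rot":[0,0,0],"fingers":0.075},{"linear":[-0.001,0.001,0.01],"delta_rot":[0,0,0],"fingers":0.075}]}}

```text
clock: 26.0
position: [0.4961, 0.1508, 0.101]
ee_rot: [-0.004, 0.924, -0.383, 0.006]
contact_force: [-0.7, 0.7, -0.6]
width: 0.0747
```

```bash
python3 - <<'E'
from h import *
need([.4918,.1517,.074],-45)
E
```

```text
t 26.0 pos [0.4961 0.1508 0.101 ] x [ 0.706 -0.708  0.008] z [ 0.015  0.003 -1.   ] F [-0.7  0.7 -0.6] w 0.0747
shift tool [-0.0039  0.0027  0.027 ] xang -45.06 rotz -0.06 tilt corr deg [-0.71 -0.49  0.  ] q6 0.95
```

Call:
{"name": "send_rows", "arguments": {"plan": [{"linear":[-0.004,0.003,0.012],"delta_rot":[-0.7,-0.5,0],"fingers":0.075},{"linear":[-0.001,0.001,0.012],"delta_rot":[-0.2,-0.2,0],"fingers":0.075},{"linear":[0,0,0.002],"delta_rot":[0,0,0],"fingers":0.075}]}}

```text
clock: 26.25
position: [0.4909, 0.1511, 0.0744]
ee_rot: [0.001, 0.923, -0.384, -0.002]
contact_force: [-0.2, -0.3, -1.1]
width: 0.0748
```

```bash
python3 - <<'E'
from h import *
need([.4918,.1517,.074],-45)
E
```

```text
t 26.25 pos [0.4909 0.1511 0.0744] x [ 0.705 -0.709 -0.004] z [-0.005  0.001 -1.   ] F [-0.2 -0.3 -1.1] w 0.0748
shift tool [ 0.0002 -0.0011  0.0003] xang -45.17 rotz -0.17 tilt corr deg [ 0.18  0.24 -0.  ] q6 0.95
```

Call:
{"name": "send_rows", "arguments": {"force": 50, "plan": [{"linear":[0,0,0.001],"delta_rot":[0.1,0.1,0],"fingers":0.05},{"linear":[0,0,0],"delta_rot":[0,0,0],"fingers":0.05},{"linear":[0,0,0],"delta_rot":[0,0,0],"fingers":0.05},{"linear":[0,0,0],"delta_rot":[0,0,0],"fingers":0.05}]}}

```text
clock: 26.58
position: [0.4925, 0.1513, 0.0751]
ee_rot: [-0.001, 0.923, -0.385, -0.0]
contact_force: [0.3, -0.1, -1.2]
width: 0.0582
```

Call:
{"name": "send_rows", "arguments": {"plan": [{"linear":[0,0,-0.02],"delta_rot":[0,0,0],"fingers":0.05},{"linear":[0,-0.001,-0.03],"delta_rot":[0,0,0],"fingers":0.05},{"linear":[0,-0.001,-0.03],"delta_rot":[0.2,0.1,0],"fingers":0.05},{"linear":[0,-0.001,-0.03],"delta_rot":[0.2,0.1,0],"fingers":0.05},{"linear":[0,0,-0.03],"delta_rot":[0,0,0],"fingers":0.05},{"linear":[0,0,-0.02],"delta_rot":[0,0,0],"fingers":0.05}]}}

```text
clock: 27.08
position: [0.4907, 0.1522, 0.2378]
ee_rot: [-0.0, 0.923, -0.385, -0.002]
contact_force: [0.1, -0.6, -0.8]
width: 0.0579
```

```bash
python3 - <<'E'
from h import *
a=-.0655;C=np.array([.5685,-.2164]);
for p in [(-.065,-.032),(0,.035)]: print(p,C+[np.cos(a)*p[0]-np.sin(a)*p[1],np.sin(a)*p[0]+np.cos(a)*p[1]])
need([.5015,-.244,.22],-45)
E
python3 crate.py
```

```text
(-0.065, -0.032) [ 0.50154488 -0.24407692]
(0, 0.035) [ 0.57079086 -0.18147505]
t 27.08 pos [0.4907 0.1522 0.2378] x [ 0.704 -0.71  -0.005] z [-0.005  0.002 -1.   ] F [ 0.1 -0.6 -0.8] w 0.0579
shift tool [0.289  0.2713 0.017 ] xang -45.24 rotz -0.24 tilt corr deg [ 0.11  0.26 -0.  ] q6 0.95
crate [ 0.5685 -0.2163 -0.0658] yaw deg -3.77 rms px 0.45
```

Call:
{"name": "send_rows", "arguments": {"plan": [{"linear":[0.028,0.026,0],"delta_rot":[0.1,0.3,0],"fingers":0.05},{"linear":[0.028,0.026,0],"delta_rot":[0,0,0],"fingers":0.05},{"linear":[0.028,0.026,0],"delta_rot":[0,0,0],"fingers":0.05},{"linear":[0.028,0.026,0],"delta_rot":[0,0,0],"fingers":0.05},{"linear":[0.028,0.026,0],"delta_rot":[0,0,0],"fingers":0.05},{"linear":[0.028,0.026,0],"delta_rot":[0,0,0],"fingers":0.05},{"linear":[0.028,0.026,0],"delta_rot":[0,0,0],"fingers":0.05},{"linear":[0.028,0.026,0],"delta_rot":[0,0,0],"fingers":0.05},{"linear":[0.028,0.026,0],"delta_rot":[0,0,0],"fingers":0.05},{"linear":[0.028,0.026,0],"delta_rot":[0,0,0],"fingers":0.05},{"linear":[0,0,0.03],"delta_rot":[0,0,0],"fingers":0.05},{"linear":[0,0,0],"delta_rot":[0,0,0],"fingers":0.05}]}}

```text
clock: 28.13
position: [0.5096, -0.2452, 0.2137]
ee_rot: [-0.004, 0.924, -0.381, 0.011]
contact_force: [-1.2, 1.3, -2.5]
width: 0.0581
```

```bash
python3 - <<'E'
from h import *
need([.5015,-.244,.07],-45)
E
```

```text
t 28.13 pos [ 0.5096 -0.2452  0.2137] x [ 0.709 -0.705  0.018] z [ 0.024 -0.001 -1.   ] F [-1.2  1.3 -2.5] w 0.0581
shift tool [-0.0092  0.0072  0.1434] xang -44.81 rotz 0.19 tilt corr deg [-0.96 -1.02  0.  ] q6 0.2
```

Call:
{"name": "send_rows", "arguments": {"plan": [{"linear":[-0.009,0.007,0.02],"delta_rot":[-1,-1,0],"fingers":0.05},{"linear":[0,0,0.03],"delta_rot":[0,0,0],"fingers":0.05},{"linear":[-0.001,0,0.03],"delta_rot":[-0.2,-0.2,0],"fingers":0.05},{"linear":[-0.001,0,0.02],"delta_rot":[-0.2,-0.2,0],"fingers":0.05},{"linear":[0,0,0],"delta_rot":[0,0,0],"fingers":0.05}]}}

```text
clock: 28.55
position: [0.5, -0.2456, 0.1153]
ee_rot: [0.004, 0.924, -0.382, 0.0]
contact_force: [-0.5, 0.4, -1.5]
width: 0.0581
```

```bash
python3 - <<'E'
from h import *
need([.5015,-.244,.07],-45)
E
```

```text
t 28.55 pos [ 0.5    -0.2456  0.1153] x [ 0.709 -0.706  0.003] z [-0.003 -0.007 -1.   ] F [-0.5  0.4 -1.5] w 0.0581
shift tool [-0.0002 -0.0026  0.0453] xang -44.88 rotz 0.12 tilt corr deg [ 0.42 -0.18  0.  ] q6 0.21
```

Call:
{"name": "send_rows", "arguments": {"plan": [{"linear":[0,-0.002,0.02],"delta_rot":[0.3,-0.2,0],"fingers":0.05},{"linear":[0,0,0.015],"delta_rot":[0,0,0],"fingers":0.05},{"linear":[0,0,0.008],"delta_rot":[0,0,0],"fingers":0.05},{"linear":[0,0,0],"delta_rot":[0,0,0],"fingers":0.05}]}}

```text
clock: 28.88
position: [0.5051, -0.2444, 0.0767]
ee_rot: [0.001, 0.925, -0.38, 0.003]
contact_force: [-0.8, -0.8, -0.9]
width: 0.0579
```

```bash
python3 - <<'E'
from h import *
need([.5015,-.244,.069],-45)
E
```

```text
t 28.88 pos [ 0.5051 -0.2444  0.0767] x [ 0.711 -0.703  0.007] z [ 0.005 -0.005 -1.   ] F [-0.8 -0.8 -0.9] w 0.0579
shift tool [-0.0029  0.0022  0.0077] xang -44.69 rotz 0.31 tilt corr deg [ 0.01 -0.41  0.  ] q6 0.21
```

Call:
{"name": "send_rows", "arguments": {"plan": [{"linear":[-0.002,0.002,0.005],"delta_rot":[0,-0.4,0],"fingers":0.05},{"linear":[0,0,0.004],"delta_rot":[0,0,0],"fingers":0.05},{"linear":[0,0,0],"delta_rot":[0,0,0],"fingers":0.05}]}}

```text
clock: 29.13
position: [0.5046, -0.2454, 0.071]
ee_rot: [0.001, 0.925, -0.38, 0.003]
contact_force: [-0.3, -0.5, -1.3]
width: 0.058
```

Call:
{"name": "send_rows", "arguments": {"plan": [{"linear":[0,0,0.003],"delta_rot":[0,0,0],"fingers":0.05},{"linear":[0,0,0],"delta_rot":[0,0,0],"fingers":0.05}]}}

```text
clock: 29.3
position: [0.5054, -0.2459, 0.0693]
ee_rot: [0.001, 0.925, -0.38, 0.004]
contact_force: [0.3, 0.7, -2.0]
width: 0.0582
```

Call:
{"name": "send_rows", "arguments": {"plan": [{"linear":[0,0,0],"delta_rot":[0,0,0],"fingers":0.075},{"linear":[0,0,0],"delta_rot":[0,0,0],"fingers":0.075},{"linear":[0,0,0],"delta_rot":[0,0,0],"fingers":0.075},{"linear":[0,0,-0.02],"delta_rot":[0,0,0],"fingers":0.075},{"linear":[0,0,-0.04],"delta_rot":[0,0,0],"fingers":0.075},{"linear":[0,0,-0.04],"delta_rot":[0,0,0],"fingers":0.075},{"linear":[0,0,-0.04],"delta_rot":[0,0,0],"fingers":0.075},{"linear":[-0.017,-0.034,-0.01],"delta_rot":[0,0,0],"fingers":0.075},{"linear":[-0.017,-0.034,0],"delta_rot":[0,0,0],"fingers":0.075},{"linear":[-0.017,-0.034,0],"delta_rot":[0,0,0],"fingers":0.075},{"linear":[-0.017,-0.034,0],"delta_rot":[0,0,0],"fingers":0.075},{"linear":[-0.017,-0.034,0],"delta_rot":[0,0,0],"fingers":0.075}]}}

```text
clock: 30.3
position: [0.5665, -0.0683, 0.2306]
ee_rot: [0.002, 0.922, -0.387, 0.01]
contact_force: [0.6, 0.8, -0.3]
width: 0.0752
```

Call:
{"name": "send_rows", "arguments": {"plan": [{"linear":[-0.017,-0.034,0],"delta_rot":[0,0,0],"fingers":0.075},{"linear":[-0.017,-0.034,0],"delta_rot":[0,0,0],"fingers":0.075},{"linear":[-0.017,-0.034,0],"delta_rot":[0,0,0],"fingers":0.075},{"linear":[-0.017,-0.034,0],"delta_rot":[0,0,0],"fingers":0.075},{"linear":[-0.017,-0.034,0],"delta_rot":[0,0,0],"fingers":0.075},{"linear":[0,0,0],"delta_rot":[0,0,0],"fingers":0.075}]}}

```text
clock: 30.8
position: [0.6319, 0.1277, 0.232]
ee_rot: [-0.001, 0.923, -0.384, 0.012]
contact_force: [0.1, 0.4, 0.3]
width: 0.0753
```

```bash
python3 - <<'E'
from h import *
need([.6332,.1517,.23],45)
t=save("top","t12.png"); s=save("scene","s12.png")
E
python3 crate.py
```

```text
t 30.8 pos [0.6319 0.1277 0.232 ] x [ 0.704 -0.71   0.022] z [ 0.023 -0.007 -1.   ] F [0.1 0.4 0.3] w 0.0753
shift tool [-0.0162 -0.0178  0.0019] xang -45.23 rotz -90.23 tilt corr deg [-0.66 -1.24  0.  ] q6 0.89
crate [ 0.5685 -0.2164 -0.0643] yaw deg -3.68 rms px 0.47
```

Call:
{"name": "send_rows", "arguments": {"plan": [{"linear":[-0.016,-0.018,0],"delta_rot":[-0.7,-1.2,0],"fingers":0.075},{"linear":[0,0,0],"delta_rot":[0,0,-7],"fingers":0.075},{"linear":[0,0,0],"delta_rot":[0,0,-7],"fingers":0.075},{"linear":[0,0,0],"delta_rot":[0,0,-7],"fingers":0.075},{"linear":[0,0,0],"delta_rot":[0,0,-7],"fingers":0.075},{"linear":[0,0,0],"delta_rot":[0,0,-7],"fingers":0.075},{"linear":[0,0,0],"delta_rot":[0,0,-7],"fingers":0.075},{"linear":[0,0,0],"delta_rot":[0,0,-7],"fingers":0.075},{"linear":[0,0,0],"delta_rot":[0,0,-7],"fingers":0.075},{"linear":[0,0,0],"delta_rot":[0,0,-7],"fingers":0.075},{"linear":[0,0,0],"delta_rot":[0,0,-7],"fingers":0.075},{"linear":[0,0,0],"delta_rot":[0,0,-7],"fingers":0.075}]}}

```text
clock: 31.95
position: [0.6264, 0.1183, 0.2344]
ee_rot: [0.007, 0.959, 0.284, -0.006]
contact_force: [-0.0, -0.1, 0.1]
width: 0.0748
```

Call:
{"name": "send_rows", "arguments": {"plan": [{"linear":[0,0,0],"delta_rot":[0,0,-7],"fingers":0.075},{"linear":[0,0,0],"delta_rot":[0,0,-5],"fingers":0.075},{"linear":[0,0,0],"delta_rot":[0,0,0],"fingers":0.075}]}}

```text
clock: 32.2
position: [0.6249, 0.1108, 0.2352]
ee_rot: [0.007, 0.923, 0.385, -0.008]
contact_force: [0.2, -0.0, -0.1]
width: 0.0749
```

```bash
python3 - <<'E'
from h import *
need([.6332,.1517,.15],45)
E
```

```text
t 32.2 pos [0.6249 0.1108 0.2352] x [ 0.703  0.711 -0.02 ] z [-0.009 -0.02  -1.   ] F [ 0.2 -0.  -0.1] w 0.0749
shift tool [ 0.0366 -0.0235  0.0843] xang 45.31 rotz 0.31 tilt corr deg [ 0.45  1.15 -0.  ] q6 -0.71
```

Call:
{"name": "send_rows", "arguments": {"plan": [{"linear":[0.018,-0.012,0],"delta_rot":[0.4,1.1,0.3],"fingers":0.075},{"linear":[0.018,-0.012,0.01],"delta_rot":[0,0,0],"fingers":0.075},{"linear":[0,0,0.025],"delta_rot":[0,0,0],"fingers":0.075},{"linear":[0,0,0.02],"delta_rot":[0,0,0],"fingers":0.075},{"linear":[0,0,0],"delta_rot":[0,0,0],"fingers":0.075}]}}

```text
clock: 32.62
position: [0.6351, 0.1506, 0.1816]
ee_rot: [0.0, 0.928, 0.372, 0.004]
contact_force: [-1.0, 0.6, -0.8]
width: 0.0749
```

```bash
python3 - <<'E'
from h import *
need([.6332,.1517,.075],45)
E
```

```text
t 32.62 pos [0.6351 0.1506 0.1816] x [0.723 0.691 0.007] z [ 0.008  0.003 -1.   ] F [-1.   0.6 -0.8] w 0.0749
shift tool [-0.0014 -0.0025  0.1066] xang 43.71 rotz -1.29 tilt corr deg [ 0.2  -0.42  0.  ] q6 -0.64
```

Call:
{"name": "send_rows", "arguments": {"plan": [{"linear":[-0.001,-0.003,0.025],"delta_rot":[0.2,-0.4,-1.2],"fingers":0.075},{"linear":[-0.001,-0.001,0.025],"delta_rot":[0.2,-0.3,0],"fingers":0.075},{"linear":[-0.001,-0.001,0.015],"delta_rot":[0.2,-0.2,0],"fingers":0.075}]}}

```text
clock: 32.87
position: [0.6332, 0.1523, 0.1209]
ee_rot: [-0.001, 0.926, 0.379, 0.0]
contact_force: [0.3, -0.1, -0.2]
width: 0.075
```

```bash
python3 - <<'E'
from h import *
need([.6332,.1517,.075],45)
E
```

```text
t 32.87 pos [0.6332 0.1523 0.1209] x [0.713 0.701 0.001] z [-0.     0.002 -1.   ] F [ 0.3 -0.1 -0.2] w 0.075
shift tool [-0.0004  0.0005  0.0459] xang 44.5 rotz -0.50 tilt corr deg [-0.07 -0.05  0.  ] q6 -0.65
```

Call:
{"name": "send_rows", "arguments": {"plan": [{"linear":[-0.001,0,0.015],"delta_rot":[0.1,-0.2,-0.4],"fingers":0.075},{"linear":[-0.001,-0.001,0.014],"delta_rot":[0.1,-0.2,0],"fingers":0.075},{"linear":[-0.001,-0.001,0.01],"delta_rot":[0.1,-0.2,0],"fingers":0.075}]}}

```text
clock: 33.12
position: [0.63, 0.1509, 0.0819]
ee_rot: [-0.002, 0.926, 0.378, -0.005]
contact_force: [-0.7, -0.4, -1.0]
width: 0.075
```

```bash
python3 - <<'E'
from h import *
need([.6332,.1517,.075],45)
E
```

```text
t 33.12 pos [0.63   0.1509 0.0819] x [ 0.714  0.7   -0.008] z [-0.011 -0.001 -1.   ] F [-0.7 -0.4 -1. ] w 0.075
shift tool [0.0029 0.0017 0.0068] xang 44.47 rotz -0.53 tilt corr deg [-0.39  0.48  0.  ] q6 -0.65
```

Call:
{"name": "send_rows", "arguments": {"force": 50, "plan": [{"linear":[0.002,0.002,0.007],"delta_rot":[-0.4,0.4,0],"fingers":0.075},{"linear":[0,0,0.001],"delta_rot":[0,0,0],"fingers":0.05},{"linear":[0,0,0],"delta_rot":[0,0,0],"fingers":0.05},{"linear":[0,0,0],"delta_rot":[0,0,0],"fingers":0.05},{"linear":[0,0,0],"delta_rot":[0,0,0],"fingers":0.05}]}}

```text
clock: 33.53
position: [0.6335, 0.1504, 0.0751]
ee_rot: [-0.0, 0.927, 0.375, -0.0]
contact_force: [-0.2, 0.2, -1.7]
width: 0.058
```

Call:
{"name": "send_rows", "arguments": {"plan": [{"linear":[0,0,-0.02],"delta_rot":[0,0,0],"fingers":0.05},{"linear":[0,0,-0.03],"delta_rot":[0,0,0],"fingers":0.05},{"linear":[0,0,-0.03],"delta_rot":[-0.1,0.2,0],"fingers":0.05},{"linear":[0,0,-0.03],"delta_rot":[-0.1,0.2,0],"fingers":0.05},{"linear":[0,0,-0.03],"delta_rot":[0,0,0],"fingers":0.05},{"linear":[0,0,-0.02],"delta_rot":[0,0,0],"fingers":0.05}]}}

```text
clock: 34.03
position: [0.6287, 0.1493, 0.2355]
ee_rot: [-0.002, 0.927, 0.374, -0.004]
contact_force: [1.2, -0.3, -1.7]
width: 0.0581
```

```bash
python3 - <<'E'
from h import *
need([.5708,-.1815,.22],45)
E
python3 crate.py; python3 - <<'E'
import cv2,numpy as np
a=cv2.imread("pics/s12.png");b=cv2.imread("pics/t12.png")
o=np.zeros((400,800,3),np.uint8);o[:,:400]=cv2.resize(a[165:265,130:230],(400,400),interpolation=2);o[:,400:]=cv2.resize(b[140:240,290:390],(400,400),interpolation=2)
cv2.imwrite("pics/m12.png",o)
E
```

```text
t 34.03 pos [0.6287 0.1493 0.2355] x [ 0.72   0.694 -0.007] z [-0.009  0.    -1.   ] F [ 1.2 -0.3 -1.7] w 0.0581
shift tool [-0.271   0.1982  0.0159] xang 43.93 rotz -1.07 tilt corr deg [-0.39  0.38  0.  ] q6 -0.64
crate [ 0.5686 -0.2164 -0.0657] yaw deg -3.76 rms px 0.44
```

View pics/m12.png

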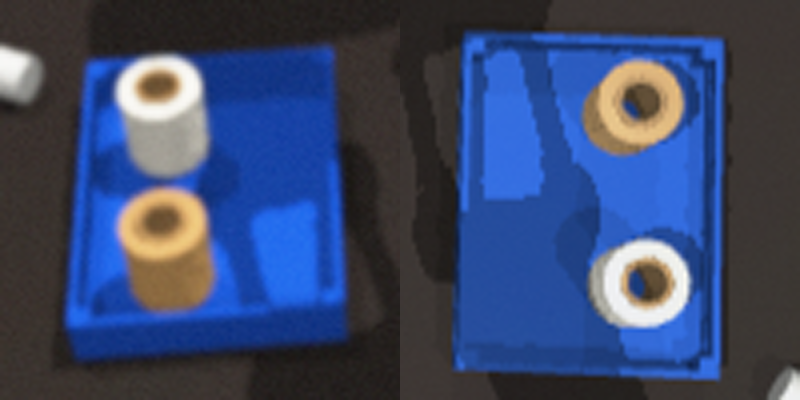

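Tan and white both stand upright in the crate. Carrying the green one over.

Call:
{"name": "send_rows", "arguments": {"plan": [{"linear":[0,0,0],"delta_rot":[-0.4,0.4,-1],"fingers":0.05},{"linear":[-0.03,0.021,0],"delta_rot":[0,0,0],"fingers":0.05},{"linear":[-0.03,0.021,0],"delta_rot":[0,0,0],"fingers":0.05},{"linear":[-0.03,0.021,0],"delta_rot":[0,0,0],"fingers":0.05},{"linear":[-0.03,0.021,0],"delta_rot":[0,0,0],"fingers":0.05},{"linear":[-0.03,0.021,0],"delta_rot":[0,0,0],"fingers":0.05},{"linear":[-0.03,0.021,0],"delta_rot":[0,0,0],"fingers":0.05},{"linear":[-0.03,0.021,0],"delta_rot":[0,0,0],"fingers":0.05},{"linear":[-0.03,0.021,0],"delta_rot":[0,0,0],"fingers":0.05},{"linear":[-0.027,0.018,0],"delta_rot":[0,0,0],"fingers":0.05},{"linear":[0,0,0],"delta_rot":[0,0,0],"fingers":0.05}]}}

```text
clock: 35.0
position: [0.5664, -0.1793, 0.2267]
ee_rot: [-0.003, 0.921, 0.39, 0.001]
contact_force: [1.0, 0.2, -1.6]
width: 0.0579
```

```bash
python3 - <<'E'
from h import *
need([.5715,-.1715,.11],45)
E
```

```text
t 35.0 pos [ 0.5664 -0.1793  0.2267] x [0.696 0.718 0.004] z [-0.001  0.006 -1.   ] F [ 1.   0.2 -1.6] w 0.0579
shift tool [ 0.0087 -0.0013  0.1167] xang 45.88 rotz 0.88 tilt corr deg [-0.26 -0.2   0.  ] q6 -1.23
```

Call:
{"name": "send_rows", "arguments": {"plan": [{"linear":[0.008,-0.001,0.025],"delta_rot":[-0.2,-0.2,0.8],"fingers":0.05},{"linear":[-0.001,-0.001,0.03],"delta_rot":[0,-0.2,0],"fingers":0.05},{"linear":[-0.001,-0.001,0.03],"delta_rot":[0,-0.2,0],"fingers":0.05},{"linear":[0,0,0.03],"delta_rot":[0,0,0],"fingers":0.05},{"linear":[0,0,0],"delta_rot":[0,0,0],"fingers":0.05}]}}

```text
clock: 35.42
position: [0.5647, -0.175, 0.1046]
ee_rot: [0.0, 0.925, 0.38, -0.004]
contact_force: [-2.4, 1.2, -2.7]
width: 0.0586
```

```bash
python3 - <<'E'
from h import *
need([.5715,-.1715,.069],45)
E
```

```text
t 35.42 pos [ 0.5647 -0.175   0.1046] x [ 0.71   0.704 -0.008] z [-0.007 -0.004 -1.   ] F [-2.4  1.2 -2.7] w 0.0586
shift tool [0.0075 0.0024 0.0355] xang 44.73 rotz -0.27 tilt corr deg [-0.14  0.44  0.  ] q6 -1.19
```

Call:
{"name": "send_rows", "arguments": {"plan": [{"linear":[0.006,0.002,0.014],"delta_rot":[-0.1,0.4,0],"fingers":0.05},{"linear":[0,0,0.012],"delta_rot":[0,0,0],"fingers":0.05},{"linear":[0,0,0.006],"delta_rot":[0,0,0],"fingers":0.05},{"linear":[0,0,0],"delta_rot":[0,0,0],"fingers":0.05}]}}

```text
clock: 35.75
position: [0.5684, -0.1698, 0.0704]
ee_rot: [-0.002, 0.924, 0.381, -0.002]
contact_force: [-0.5, 0.8, -1.7]
width: 0.0582
```

```bash
python3 - <<'E'
from h import *
need([.5715,-.1715,.068],45)
E
```

```text
t 35.75 pos [ 0.5684 -0.1698  0.0704] x [ 0.709  0.705 -0.002] z [-0.006  0.003 -1.   ] F [-0.5  0.8 -1.7] w 0.0582
shift tool [0.001  0.0034 0.0024] xang 44.84 rotz -0.16 tilt corr deg [-0.36  0.12  0.  ] q6 -1.19
```

Call:
{"name": "send_rows", "arguments": {"plan": [{"linear":[0,0,0.003],"delta_rot":[0,0,0],"fingers":0.05},{"linear":[0,0,0],"delta_rot":[0,0,0],"fingers":0.075},{"linear":[0,0,0],"delta_rot":[0,0,0],"fingers":0.075},{"linear":[0,0,0],"delta_rot":[0,0,0],"fingers":0.075},{"linear":[0,0,-0.02],"delta_rot":[0,0,0],"fingers":0.075},{"linear":[0,0,-0.04],"delta_rot":[0,0,0],"fingers":0.075},{"linear":[0,0,-0.04],"delta_rot":[0,0,0],"fingers":0.075},{"linear":[0,0,-0.04],"delta_rot":[0,0,0],"fingers":0.05},{"linear":[0,0,-0.04],"delta_rot":[0,0,0],"fingers":0.05},{"linear":[0.027,-0.028,-0.01],"delta_rot":[0,0,0],"fingers":0.05},{"linear":[0.027,-0.028,0],"delta_rot":[0,0,0],"fingers":0.05},{"linear":[0.027,-0.028,0],"delta_rot":[0,0,0],"fingers":0.05}]}}

```text
clock: 36.75
position: [0.5724, -0.06, 0.2787]
ee_rot: [0.007, 0.927, 0.376, 0.006]
contact_force: [0.8, -0.5, -0.2]
width: 0.0502
```

Call:
{"name": "send_rows", "arguments": {"plan": [{"linear":[0.027,-0.028,0],"delta_rot":[0,0,0],"fingers":0.035},{"linear":[0.027,-0.028,0],"delta_rot":[0,0,0],"fingers":0.035},{"linear":[0.027,-0.028,0],"delta_rot":[0,0,0],"fingers":0.035},{"linear":[0.027,-0.028,0],"delta_rot":[0,0,0],"fingers":0.035},{"linear":[0.027,-0.028,0],"delta_rot":[0,0,0],"fingers":0.035},{"linear":[0.027,-0.028,0],"delta_rot":[0,0,0],"fingers":0.035},{"linear":[0.02,-0.02,0],"delta_rot":[0,0,0],"fingers":0.035},{"linear":[0,0,0],"delta_rot":[0,0,0],"fingers":0.035}]}}

```text
clock: 37.42
position: [0.5723, 0.2201, 0.2898]
ee_rot: [0.009, 0.926, 0.377, 0.019]
contact_force: [0.5, -0.3, 0.2]
width: 0.035
```

```bash
python3 - <<'E'
from h import *
need([.5625,.2224,.23],45)
save("top","t13.png"); save("scene","s13.png")
import crate; C=crate.crate(); a=C[2]
im=cv2.imread("pics/t13.png")[:,:,::-1].copy(); hsv=cv2.cvtColor(im,cv2.COLOR_RGB2HSV)
m=cv2.inRange(hsv,(35,80,40),(85,255,255)); m[:,:300]=0; m[:,375:]=0
ct=max(cv2.findContours(m,0,1)[0],key=cv2.contourArea); print("green area",cv2.contourArea(ct),cv2.boundingRect(ct))
# predicted outline bbox for upright green reel at released place
th=np.linspace(0,2*np.pi,60)
for nm,xy in [("green",(.570,-.170))]:
    P=np.array([[xy[0]+.03*np.cos(t),xy[1]+.03*np.sin(t),z] for t in th for z in(.005,.08)]); p=proj("top",P); print("pred bbox",p.min(0),p.max(0)-p.min(0))
c=cam("top")
for nm,xy in [("a",(.6305,-.2505)),("c",(.505,-.2455)),("d",(.570,-.170))]:
    d=np.array(xy)-C[:2]; print(nm,"crate xy",np.round([np.cos(a)*d[0]+np.sin(a)*d[1],-np.sin(a)*d[0]+np.cos(a)*d[1]],3))
for n in("top","wrist"):
  c=cam(n); im=manip.get_image(n); m2=__import__("redpin").red(n,im)[0]
  print(n,[(np.round(b[0],0),b[2]) for b in __import__("pinloc").blob(m2,c,.026)])
E
```

```text
t 37.42 pos [0.5723 0.2201 0.2898] x [0.715 0.698 0.028] z [ 0.041 -0.002 -0.999] F [ 0.5 -0.3  0.2] w 0.035
shift tool [-0.0071 -0.0103  0.0594] xang 44.32 rotz -0.68 tilt corr deg [ 1.74 -1.6   0.  ] q6 -0.51
crate [ 0.5685 -0.2163 -0.0666] yaw deg -3.82 rms px 0.44
green area 352.0 (310, 180, 24, 21)
pred bbox [310.05091154 178.55858173] [24.18555481 22.70139577]
a crate xy [ 0.064 -0.03 ]
c crate xy [-0.061 -0.033]
d crate xy [-0.002  0.046]
top [(array([ 10., 376.]), array([0.0537, 0.7616])), (array([200., 276.]), array([0.3267, 0.1949])), (array([429., 218.]), array([ 0.4816, -0.4824]))]
wrist [(array([86., 16.]), array([0.3295, 0.1968]))]
```

Call:
{"name": "send_rows", "arguments": {"plan": [{"linear":[-0.007,-0.01,0.01],"delta_rot":[1.7,-1.6,-0.3],"fingers":0.035},{"linear":[0,0,0.02],"delta_rot":[0,0,0],"fingers":0.035},{"linear":[0,0,0.02],"delta_rot":[0,0,0],"fingers":0.035},{"linear":[0,0,0.015],"delta_rot":[0,0,0],"fingers":0.035},{"linear":[0,0,0],"delta_rot":[0,0,0],"fingers":0.035}]}}

```text
clock: 38.08
position: [0.5591, 0.2082, 0.2213]
ee_rot: [0.001, 0.928, 0.372, -0.005]
contact_force: [-0.9, -0.7, 0.4]
width: 0.0351
```

```bash
python3 - <<'E'
from h import *
need([.5625,.2224,.182],44.3)
E
```

```text
t 38.08 pos [0.5591 0.2082 0.2213] x [ 0.723  0.691 -0.01 ] z [-0.008 -0.006 -1.   ] F [-0.9 -0.7  0.4] w 0.0351
shift tool [ 0.0126 -0.0079  0.0391] xang 43.68 rotz -0.62 tilt corr deg [-0.11  0.57  0.  ] q6 -0.52
```

Call:
{"name": "send_rows", "arguments": {"plan": [{"linear":[0.013,-0.008,0],"delta_rot":[0,0.5,-0.4],"fingers":0.035},{"linear":[0,0,0.01],"delta_rot":[0,0,0],"fingers":0.035},{"linear":[0,0,0],"delta_rot":[0,0,0],"fingers":0.035}]}}

```text
clock: 38.33
position: [0.5629, 0.2214, 0.21]
ee_rot: [-0.001, 0.928, 0.373, -0.002]
contact_force: [0.1, 0.5, -0.9]
width: 0.035
```

```bash
python3 - <<'E'
from h import *
need([.5625,.2224,.182],44.3)
E
```

```text
t 38.33 pos [0.5629 0.2214 0.21  ] x [ 0.721  0.693 -0.004] z [-0.006  0.001 -1.   ] F [ 0.1  0.5 -0.9] w 0.035
shift tool [ 0.0005 -0.0009  0.028 ] xang 43.86 rotz -0.44 tilt corr deg [-0.25  0.2   0.  ] q6 -0.51
```

Call:
{"name": "send_rows", "arguments": {"force": 50, "plan": [{"linear":[0,-0.001,0.01],"delta_rot":[-0.2,0.2,0],"fingers":0.035},{"linear":[0,0,0.01],"delta_rot":[0,0,0],"fingers":0.035},{"linear":[-0.001,0,0.006],"delta_rot":[0,0,0],"fingers":0.035}]}}

```text
clock: 38.58
position: [0.5637, 0.2222, 0.1857]
ee_rot: [-0.0, 0.928, 0.374, 0.003]
contact_force: [-0.2, -0.1, -0.2]
width: 0.0349
```

```bash
python3 - <<'E'
from h import *
need([.5625,.2224,.182],44.3)
E
```

```text
t 38.58 pos [0.5637 0.2222 0.1857] x [0.721 0.693 0.005] z [ 0.005  0.002 -1.   ] F [-0.2 -0.1 -0.2] w 0.0349
shift tool [-0.0007 -0.001   0.0037] xang 43.87 rotz -0.43 tilt corr deg [ 0.11 -0.3   0.  ] q6 -0.51
```

Call:
{"name": "send_rows", "arguments": {"force": 60, "plan": [{"linear":[-0.001,-0.001,0.004],"delta_rot":[0,-0.3,0],"fingers":0.035},{"linear":[0,0,0],"delta_rot":[0,0,0],"fingers":0.004},{"linear":[0,0,0],"delta_rot":[0,0,0],"fingers":0.004},{"linear":[0,0,0],"delta_rot":[0,0,0],"fingers":0.004},{"linear":[0,0,0],"delta_rot":[0,0,0],"fingers":0.004}]}}

```text
clock: 39.0
position: [0.5626, 0.2229, 0.1807]
ee_rot: [0.0, 0.928, 0.373, 0.001]
contact_force: [0.6, 0.7, -2.0]
width: 0.0096
```

Call:
{"name": "send_rows", "arguments": {"plan": [{"linear":[0,0,0],"delta_rot":[0,0,6],"fingers":0.004},{"linear":[0,0,0],"delta_rot":[0,0,6],"fingers":0.004},{"linear":[0,0,0],"delta_rot":[0,0,6],"fingers":0.004},{"linear":[0,0,0],"delta_rot":[0,0,6],"fingers":0.004},{"linear":[0,0,0],"delta_rot":[0,0,6],"fingers":0.004},{"linear":[0,0,0],"delta_rot":[0,0,6],"fingers":0.004},{"linear":[0,0,0],"delta_rot":[0,0,6],"fingers":0.004}]}}

```text
clock: 39.58
position: [0.5622, 0.2227, 0.1807]
ee_rot: [0.001, 1.0, 0.002, 0.0]
contact_force: [1.1, 0.2, -2.0]
width: 0.0102
```

```bash
python3 - <<'E'
from h import *
need([.5625,.2224,.182],0)
E
```

```text
t 39.58 pos [0.5622 0.2227 0.1807] x [1.    0.004 0.   ] z [ 0.    -0.002 -1.   ] F [ 1.1  0.2 -2. ] w 0.0102
shift tool [ 0.0003  0.0003 -0.0013] xang 0.24 rotz 0.24 tilt corr deg [ 0.09 -0.01  0.  ] q6 0.26
```

Call:
{"name": "send_rows", "arguments": {"plan": [{"linear":[0,0,0],"delta_rot":[0,0,2],"fingers":0.004},{"linear":[0,0,0],"delta_rot":[0,0,1],"fingers":0.004}]}}

```text
clock: 39.75
position: [0.5623, 0.2221, 0.1808]
ee_rot: [0.002, 1.0, -0.025, 0.0]
contact_force: [0.7, 1.1, -2.3]
width: 0.0101
```

Call:
{"name": "send_rows", "arguments": {"plan": [{"linear":[0,0,0],"delta_rot":[0,0,0],"fingers":0.035},{"linear":[0,0,0],"delta_rot":[0,0,0],"fingers":0.035},{"linear":[0,0,0],"delta_rot":[0,0,0],"fingers":0.035},{"linear":[0,0,-0.02],"delta_rot":[0,0,0],"fingers":0.035},{"linear":[0,0,-0.04],"delta_rot":[0,0,0],"fingers":0.05},{"linear":[0,0,-0.03],"delta_rot":[0,0,0],"fingers":0.05},{"linear":[-0.03,0,-0.01],"delta_rot":[0,0,0],"fingers":0.05},{"linear":[-0.04,0.005,0],"delta_rot":[0,0,0],"fingers":0.05},{"linear":[-0.04,0.005,0],"delta_rot":[0,0,0],"fingers":0.05},{"linear":[-0.04,0.005,0],"delta_rot":[0,0,0],"fingers":0.05},{"linear":[-0.04,0.005,0],"delta_rot":[0,0,0],"fingers":0.05},{"linear":[-0.04,0.005,0],"delta_rot":[0,0,0],"fingers":0.05}]}}

```text
clock: 40.75
position: [0.333, 0.2089, 0.2857]
ee_rot: [-0.0, 1.0, -0.028, 0.004]
contact_force: [-0.1, 0.9, 1.1]
width: 0.0502
```

Call:
{"name": "send_rows", "arguments": {"plan": [{"linear":[0,0,0],"delta_rot":[0,0,-7],"fingers":0.05},{"linear":[0,0,0],"delta_rot":[0,0,-7],"fingers":0.05},{"linear":[0,0,0],"delta_rot":[0,0,-7],"fingers":0.05},{"linear":[0,0,0],"delta_rot":[0,0,-7],"fingers":0.05},{"linear":[0,0,0],"delta_rot":[0,0,-7],"fingers":0.05},{"linear":[0,0,0],"delta_rot":[0,0,-7],"fingers":0.05},{"linear":[0,0,0],"delta_rot":[0,0,-7],"fingers":0.05},{"linear":[0,0,0],"delta_rot":[0,0,-7],"fingers":0.05},{"linear":[0,0,0],"delta_rot":[0,0,-7],"fingers":0.05},{"linear":[0,0,0],"delta_rot":[0,0,-7],"fingers":0.05},{"linear":[0,0,0],"delta_rot":[0,0,-7],"fingers":0.05},{"linear":[0,0,0],"delta_rot":[0,0,-7],"fingers":0.05}]}}

```text
clock: 41.75
position: [0.3196, 0.2067, 0.2924]
ee_rot: [0.003, 0.749, 0.662, 0.008]
contact_force: [0.1, 0.5, 1.1]
width: 0.0503
```

```bash
python3 - <<'E'
from h import *
need([.315,.1955,.2],90)
E
```

```text
t 41.75 pos [0.3196 0.2067 0.2924] x [0.122 0.992 0.008] z [ 0.016  0.006 -1.   ] F [0.1 0.5 1.1] w 0.0503
shift tool [-0.0124 -0.0047  0.0922] xang 82.98 rotz -7.02 tilt corr deg [ 0.89 -0.46  0.  ] q6 -1.06
```

Call:
{"name": "send_rows", "arguments": {"plan": [{"linear":[0,0,0],"delta_rot":[0.9,-0.4,0],"fingers":0.05},{"linear":[-0.012,-0.005,0.03],"delta_rot":[0,0,-7],"fingers":0.05},{"linear":[0,0,0.03],"delta_rot":[0,0,0],"fingers":0.05},{"linear":[0,0,0],"delta_rot":[0,0,0],"fingers":0.05},{"linear":[0,0,0],"delta_rot":[0,0,0],"fingers":0.05}]}}

```text
clock: 42.17
position: [0.3152, 0.1959, 0.2344]
ee_rot: [0.001, 0.708, 0.706, 0.003]
contact_force: [0.5, 0.4, 0.7]
width: 0.0498
```

```bash
cat > kp.py <<'E'
from h import *
def yel(im): h=cv2.cvtColor(im,cv2.COLOR_RGB2HSV); return cv2.inRange(h,(22,150,90),(32,255,255))
a0=cv2.imread("pics/s0.png")[:,:,::-1].copy(); a1=save("scene","s14.png"); b0=cv2.imread("pics/t0.png")[:,:,::-1].copy(); b1=save("top","t14.png")
for nm,x,y,(l,t,r,b) in [("scene",a0,a1,(290,150,372,204)),("top",b0,b1,(150,160,222,235))]:
    A=yel(x)[t:b,l:r];B=yel(y)[t:b,l:r]; print(nm,"area",(A>0).sum(),(B>0).sum(),"iou",((A&B)>0).sum()/((A|B)>0).sum())
# arm angles in top: yellow pixels at z=.11 with radius 75-112mm of axis
for nm,im in(("t0",b0),("t14",b1)):
    v,u=np.nonzero(yel(im)); P=np.array([onz("top",(i,j),.11)[:2] for i,j in zip(u,v)])-[.5625,.2212]
    r=np.hypot(*P.T); k=(r>.07)&(r<.113); an=np.degrees(np.arctan2(P[k,1],P[k,0]))
    print(nm,[(round(np.mean(an[abs(an-c)<20]),1),int((abs(an-c)<20).sum())) for c in(-135,-45,45,135)])
E
python3 kp.py; python3 - <<'E'
from pinloc import *
need([.317,.1955,.2],90)
c=cam("wrist"); im=save("wrist","w14.png"); m,_=red("wrist",im)
for b in blob(m,c,.026): print(b)
ys,xs=np.nonzero(cv2.inRange(cv2.cvtColor(im,cv2.COLOR_RGB2HSV),(0,0,120),(180,70,255))[150:280,225:285]); print(xs.min()+225,xs.max()+225,ys.min()+150,ys.max()+150)
E
```

```text
scene area 1280 1286 iou 0.9454131918119788
top area 1194 1167 iou 0.9593360995850623
t0 [(np.float64(-135.1), 89), (np.float64(-44.3), 92), (np.float64(45.5), 88), (np.float64(134.9), 87)]
t 42.27 pos [0.3158 0.1962 0.235 ] x [0.002 1.    0.004] z [ 0.006  0.004 -1.   ] F [-0.   0.2 -0.2] w 0.0503
shift tool [-0.0009  0.001   0.035 ] xang 89.88 rotz -0.12 tilt corr deg [ 0.37 -0.24  0.  ] q6 -1.2
(array([250. , 168.5]), array([35., 22.]), array([0.3233, 0.1957]), [[0.3013, 0.1827], [0.3014, 0.2089], [0.3453, 0.2093], [0.3452, 0.182]])
225 284 150 279Traceback (most recent call last):
  File "kp.py", line 8, in <module>
    v,u=np.nonzero(yel(im)); P=np.array([onz("top",(i,j),.11)[:2] for i,j in zip(u,v)])-[.5625,.2212]
                                         ~~~^^^^^^^^^^^^^^^^^
  File "h.py", line 12, in onz
    o,d=ray(n,uv,c); return o+d*(z-o[2])/d[2]
        ~~~^^^^^^^^
  File "h.py", line 10, in ray
    K,Rm,t=c or cam(n); d=Rm.T@np.linalg.solve(K,[uv[0],uv[1],1.]); return -Rm.T@t,d/np.linalg.norm(d)
                ~~~^^^
  File "h.py", line 5, in cam
    c=manip.camera_info(n); Rm=cv2.Rodrigues(np.array(c["rvec"],float))[0]
ValueError: time passes only in moves, steps and waits
```

Call:
{"name": "send_rows", "arguments": {"plan": [{"linear":[0,0.001,0.03],"delta_rot":[0.3,-0.2,0],"fingers":0.05},{"linear":[0,-0.001,0.04],"delta_rot":[0.2,0,0],"fingers":0.05},{"linear":[0,-0.001,0.04],"delta_rot":[0.2,0,0],"fingers":0.05},{"linear":[0,-0.001,0.04],"delta_rot":[0.2,0,0],"fingers":0.05},{"linear":[0,0,0.02],"delta_rot":[0,0,0],"fingers":0.05},{"linear":[0,0,0],"delta_rot":[0,0,0],"fingers":0.05}]}}

```text
clock: 42.82
position: [0.3296, 0.2035, 0.0715]
ee_rot: [0.003, 0.709, 0.705, 0.012]
contact_force: [-1.2, -0.2, -1.0]
width: 0.0499
```

```bash
python3 - <<'E'
from pinloc import *
need([.3175,.1957,.02],90)
c=cam("wrist"); im=manip.get_image("wrist"); m,_=red("wrist",im)
for b in blob(m,c,.026): print(b)
import kp_ if False else None
E
sed -i 's/onz("top",(i,j),.11)/onz("top",(i,j),.11,ct)/; s/^for nm,im in/ct=cam("top")\nfor nm,im in/; s/a1=save("scene","s14.png")/a1=cv2.imread("pics\/s14.png")[:,:,::-1].copy()/; s/b1=save("top","t14.png")/b1=cv2.imread("pics\/t14.png")[:,:,::-1].copy()/' kp.py; python3 kp.py
```

```text
scene area 1280 1286 iou 0.9454131918119788
top area 1194 1167 iou 0.9593360995850623
t0 [(np.float64(-135.1), 89), (np.float64(-44.3), 92), (np.float64(45.5), 88), (np.float64(134.9), 87)]
t14 [(np.float64(-134.8), 85), (np.float64(-44.5), 83), (np.float64(45.2), 83), (np.float64(134.7), 88)]  File "<stdin>", line 5
    import kp_ if False else None
               ^^
SyntaxError: invalid syntax
```

The keeper reads closed: its arm angles are within about 0.3° of the start. Now to correct the pose and grip the pin.

```bash
python3 - <<'E'
from h import *
need([.3175,.1957,.03],90)
E
```

```text
t 42.82 pos [0.3296 0.2035 0.0715] x [0.005 1.    0.013] z [ 0.021  0.013 -1.   ] F [-1.2 -0.2 -1. ] w 0.0499
shift tool [-0.0084 -0.0129  0.0411] xang 89.69 rotz -0.31 tilt corr deg [ 1.23 -0.75  0.  ] q6 -1.2
```

Call:
{"name": "send_rows", "arguments": {"plan": [{"linear":[-0.008,-0.013,0],"delta_rot":[1.2,-0.7,-0.3],"fingers":0.05},{"linear":[0,0,0.015],"delta_rot":[0.1,0,0],"fingers":0.05},{"linear":[0,0,0],"delta_rot":[0,0,0],"fingers":0.05}]}}

```text
clock: 43.07
position: [0.3187, 0.1962, 0.0594]
ee_rot: [-0.0, 0.707, 0.707, 0.001]
contact_force: [-0.1, 0.3, -0.0]
width: 0.0503
```

```bash
python3 - <<'E'
from pinloc import *
need([.3175,.1957,.03],90)
c=cam("wrist"); im=manip.get_image("wrist"); m,_=red("wrist",im)
for b in blob(m,c,.026): print(b)
E
```

```text
t 43.07 pos [0.3187 0.1962 0.0594] x [-0.     1.     0.001] z [ 0.001  0.001 -1.   ] F [-0.1  0.3 -0. ] w 0.0503
shift tool [-0.0006 -0.0013  0.0294] xang 90.0 rotz 0.00 tilt corr deg [ 0.04 -0.06  0.  ] q6 -1.21
(array([250., 230.]), array([40., 66.]), array([0.3215, 0.1953]), [[0.3452, 0.1818], [0.2978, 0.1828], [0.2977, 0.2077], [0.3452, 0.2088]])
```

Call:
{"name": "send_rows", "arguments": {"plan": [{"linear":[-0.001,-0.002,0.015],"delta_rot":[0,0,0],"fingers":0.045},{"linear":[0,-0.001,0.012],"delta_rot":[0.1,0,0],"fingers":0.045},{"linear":[0,-0.001,0.004],"delta_rot":[0.1,0,0],"fingers":0.045}]}}

```text
clock: 43.37
position: [0.321, 0.1976, 0.0353]
ee_rot: [0.002, 0.707, 0.707, 0.007]
contact_force: [-0.1, 0.8, 0.3]
width: 0.0452
```

Call:
{"name": "send_rows", "arguments": {"plan": [{"linear":[0,-0.001,0.004],"delta_rot":[0,0,0],"fingers":0.045},{"linear":[0,0,0.003],"delta_rot":[0,0,0],"fingers":0.045}]}}

```text
clock: 43.53
position: [0.3217, 0.1983, 0.0304]
ee_rot: [0.003, 0.707, 0.707, 0.009]
contact_force: [0.2, 0.2, 0.6]
width: 0.0451
```

Call:
{"name": "send_rows", "arguments": {"plan": [{"linear":[0,-0.001,0.003],"delta_rot":[0,0,0],"fingers":0.045}]}}

```text
clock: 43.62
position: [0.3218, 0.1988, 0.0282]
ee_rot: [0.004, 0.707, 0.707, 0.01]
contact_force: [0.4, -0.1, 0.7]
width: 0.0449
```

```bash
python3 - <<'E'
from h import *
need([.3175,.1955,.018],90)
E
```

```text
t 43.62 pos [0.3218 0.1988 0.0282] x [-0.     1.     0.009] z [ 0.019  0.009 -1.   ] F [ 0.4 -0.1  0.7] w 0.0449
shift tool [-0.0034 -0.0045  0.0101] xang 90.02 rotz 0.02 tilt corr deg [ 1.08 -0.51  0.  ] q6 -1.21
```

Call:
{"name": "send_rows", "arguments": {"plan": [{"linear":[-0.003,-0.0045,0.002],"delta_rot":[1.1,-0.5,0],"fingers":0.045},{"linear":[-0.001,-0.001,0.004],"delta_rot":[0.3,-0.1,0],"fingers":0.045},{"linear":[0,-0.001,0.003],"delta_rot":[0.1,-0.1,0],"fingers":0.045}]}}

```text
clock: 43.87
position: [0.3157, 0.1949, 0.0197]
ee_rot: [-0.001, 0.707, 0.707, -0.004]
contact_force: [0.2, -0.1, -0.3]
width: 0.0456
```

Call:
{"name": "send_rows", "arguments": {"plan": [{"linear":[0,0,0.003],"delta_rot":[0,0,0],"fingers":0.045}]}}

```text
clock: 43.95
position: [0.3156, 0.1948, 0.0165]
ee_rot: [-0.001, 0.707, 0.707, -0.004]
contact_force: [-0.0, 0.6, -0.4]
width: 0.0451
```

Call:
{"name": "send_rows", "arguments": {"plan": [{"linear":[0,0,0.003],"delta_rot":[0,0,0],"fingers":0.045}]}}

```text
clock: 44.03
position: [0.3156, 0.1948, 0.0132]
ee_rot: [-0.001, 0.707, 0.707, -0.004]
contact_force: [-0.5, -0.2, 0.3]
width: 0.0451
```

```bash
python3 - <<'E'
from h import *
need([.3175,.1955,.018],90)
E
```

```text
t 44.03 pos [0.3156 0.1948 0.0132] x [-0.001  1.    -0.004] z [-0.007 -0.004 -1.   ] F [-0.5 -0.2  0.3] w 0.0451
shift tool [ 0.0007  0.0018 -0.0048] xang 90.03 rotz 0.03 tilt corr deg [-0.41  0.21  0.  ] q6 -1.2
```

```bash
python3 - <<'E'
from h import *
cs,ct=cam("scene"),cam("top")
a=cv2.imread("pics/s0.png")[:,:,::-1].copy(); b=cv2.imread("pics/t0.png")[:,:,::-1].copy()
def red(im,box):
    l,t,r,bb=box; h=cv2.cvtColor(im,cv2.COLOR_RGB2HSV); m=(cv2.inRange(h,(0,140,60),(8,255,255))|cv2.inRange(h,(172,140,60),(180,255,255)))
    k=np.zeros_like(m);k[t:bb,l:r]=m[t:bb,l:r]; v,u=np.nonzero(k); return u,v
u,v=red(a,(310,140,340,160)); print("scene red",u.min(),u.max(),v.min(),v.max(),len(u))
u2,v2=red(b,(165,195,200,230)); print("top red",u2.min(),u2.max(),v2.min(),v2.max())
for h in (.125,.13,.135,.14):
    c=np.array([.5085,.2222,h]); P=np.array([c+[i*.02,j*.013,k*.013] for i in(-1,1) for j in(-1,1) for k in(-1,1)])
    ps=proj("scene",P) ; pt=proj("top",P); print(h,"scene",np.round([*ps.min(0),*ps.max(0)],1),"top",np.round([*pt.min(0),*pt.max(0)],1))
def dark(im,box):
    l,t,r,bb=box; m=(im[t:bb,l:r].max(2)<60); v,u=np.nonzero(m); return u+l,v+t
for h in(.180,.187):
    P=np.array([[.5625+i*.006,.2224+j*.025,z] for i in(-1,1) for j in(-1,1) for z in(h-.024,h)]); ps=proj("scene",P);pt=proj("top",P); print("bar top",h,"scene",np.round([*ps.min(0),*ps.max(0)],1),"top",np.round([*pt.min(0),*pt.max(0)],1))
u,v=dark(a,(322,152,346,168)); print("scene bar dark",np.percentile(u,[1,99]),np.percentile(v,[1,99])); print(a[150:170,330].tolist())
E
```

```text
scene red 319 329 149 156 65
top red 177 187 207 221
0.125 scene [316.8 149.9 329.8 166.1] top [177.  206.6 188.8 221.8]
0.13 scene [317.  148.6 330.  164.9] top [176.6 206.5 188.4 221.8]
0.135 scene [317.2 147.4 330.3 163.7] top [176.1 206.4 188.  221.8]
0.14 scene [317.4 146.2 330.5 162.5] top [175.6 206.3 187.6 221.7]
bar top 0.18 scene [320.6 154.6 339.9 165.4] top [168.3 190.3 189.4 196.2]
bar top 0.187 scene [320.9 152.8 340.2 163.6] top [167.5 190.1 188.8 196. ]
scene bar dark [324. 338.] [152. 162.]
[[60, 52, 48], [61, 48, 46], [72, 53, 45], [96, 64, 43], [127, 84, 42], [112, 75, 34], [72, 55, 36], [39, 34, 32], [23, 23, 26], [19, 18, 20], [12, 14, 11], [24, 20, 19], [63, 51, 19], [125, 96, 17], [190, 150, 27], [232, 194, 33], [246, 221, 36], [250, 232, 41], [251, 234, 44], [250, 233, 42]]
```

Call:
{"name": "send_rows", "arguments": {"force": 80, "plan": [{"linear":[0.0005,0.002,-0.007],"delta_rot":[-0.4,0.2,0],"fingers":0.045},{"linear":[0,0,0],"delta_rot":[0,0,0],"fingers":0.045}]}}

```text
clock: 44.2
position: [0.3171, 0.1951, 0.0196]
ee_rot: [-0.001, 0.707, 0.707, -0.001]
contact_force: [0.2, -0.1, -0.3]
width: 0.0448
```

```bash
python3 - <<'E'
from h import *
need([.3175,.1953,.020],90)
E
```

```text
t 44.2 pos [0.3171 0.1951 0.0196] x [-0.001  1.    -0.001] z [-0.002 -0.001 -1.   ] F [ 0.2 -0.1 -0.3] w 0.0448
shift tool [ 0.0002  0.0004 -0.0004] xang 90.03 rotz 0.03 tilt corr deg [-0.13  0.05  0.  ] q6 -1.21
```

Excellent. Close and lift.

Call:
{"name": "send_rows", "arguments": {"force": 80, "plan": [{"linear":[0,0,0],"delta_rot":[0,0,0],"fingers":0.015},{"linear":[0,0,0],"delta_rot":[0,0,0],"fingers":0.01},{"linear":[0,0,0],"delta_rot":[0,0,0],"fingers":0.01},{"linear":[0,0,0],"delta_rot":[0,0,0],"fingers":0.01},{"linear":[0,0,0],"delta_rot":[0,0,0],"fingers":0.01}]}}

```text
clock: 44.62
position: [0.3177, 0.1954, 0.0208]
ee_rot: [-0.0, 0.707, 0.707, -0.0]
contact_force: [0.1, -0.2, -1.2]
width: 0.0232
```

```bash
python3 - <<'E'
from h import *
need([.3175,.1953,.020],90)
E
```

```text
t 44.62 pos [0.3177 0.1954 0.0208] x [-0.  1.  0.] z [-0.  0. -1.] F [ 0.1 -0.2 -1.2] w 0.0232
shift tool [-0.0001 -0.0002  0.0008] xang 90.03 rotz 0.03 tilt corr deg [-0.02 -0.    0.  ] q6 -1.21
```

Call:
{"name": "send_rows", "arguments": {"plan": [{"linear":[0,0,-0.01],"delta_rot":[0,0,0],"fingers":0.01},{"linear":[0.005,0,-0.03],"delta_rot":[0,0,0],"fingers":0.01},{"linear":[0.01,0,-0.03],"delta_rot":[0,0,0],"fingers":0.01},{"linear":[0.01,0,-0.03],"delta_rot":[0,0,0],"fingers":0.01},{"linear":[0.003,0.02,-0.02],"delta_rot":[0,0,0],"fingers":0.01},{"linear":[0,0.03,0],"delta_rot":[0,0,0],"fingers":0.01},{"linear":[0,0.02,0],"delta_rot":[0,0,0],"fingers":0.01},{"linear":[0,0,0],"delta_rot":[0,0,0],"fingers":0.01}]}}

```text
clock: 45.28
position: [0.3859, 0.2235, 0.1443]
ee_rot: [-0.002, 0.706, 0.708, -0.003]
contact_force: [0.0, -0.6, -1.8]
width: 0.0237
```

```bash
python3 - <<'E'
from h import *
need([.42,.2228,.138],90)
E
```

```text
t 45.28 pos [0.3859 0.2235 0.1443] x [-0.002  1.    -0.002] z [-0.007 -0.002 -1.   ] F [ 0.  -0.6 -1.8] w 0.0237
shift tool [-0.0007  0.0341  0.0061] xang 90.11 rotz 0.11 tilt corr deg [-0.38  0.13  0.  ] q6 -1.2
```

Call:
{"name": "send_rows", "arguments": {"plan": [{"linear":[-0.001,0.025,0.006],"delta_rot":[-0.4,0.1,0.1],"fingers":0.01},{"linear":[0,0.02,0],"delta_rot":[0,0,0],"fingers":0.01},{"linear":[0,0,0],"delta_rot":[0,0,0],"fingers":0.01}]}}

```text
clock: 45.53
position: [0.4304, 0.2221, 0.137]
ee_rot: [-0.001, 0.707, 0.707, -0.001]
contact_force: [0.9, 0.9, -2.0]
width: 0.0236
```

```bash
python3 - <<'E'
from h import *
need([.435,.2228,.138],90)
save("scene","s15.png"); save("wrist","w15.png")
E
```

```text
t 45.53 pos [0.4304 0.2221 0.137 ] x [ 0.     1.    -0.001] z [-0.003 -0.001 -1.   ] F [ 0.9  0.9 -2. ] w 0.0236
shift tool [ 0.0007  0.0046 -0.001 ] xang 90.0 rotz -0.00 tilt corr deg [-0.15  0.05  0.  ] q6 -1.24
```

Call:
{"name": "send_rows", "arguments": {"plan": [{"linear":[0.0007,0.01,-0.001],"delta_rot":[-0.1,0,0],"fingers":0.01},{"linear":[0,0.008,0],"delta_rot":[0,0,0],"fingers":0.01}]}}

```text
clock: 45.8
position: [0.44, 0.2218, 0.1365]
ee_rot: [-0.003, 0.707, 0.708, -0.006]
contact_force: [1.0, 0.1, -0.8]
width: 0.0235
```

```bash
python3 - <<'E'
from h import *
need([.499,.2228,.138],90)
E
```

```text
t 45.8 pos [0.44   0.2218 0.1365] x [-0.001  1.    -0.003] z [-0.013 -0.003 -1.   ] F [ 1.   0.1 -0.8] w 0.0235
shift tool [ 0.0009  0.059  -0.0023] xang 90.08 rotz 0.08 tilt corr deg [-0.72  0.2   0.  ] q6 -1.25
```

Call:
{"name": "send_rows", "arguments": {"plan": [{"linear":[0.001,0.006,-0.002],"delta_rot":[-0.7,0.2,0],"fingers":0.01},{"linear":[0,0.006,0],"delta_rot":[0,0,0],"fingers":0.01}]}}

```text
clock: 45.97
position: [0.4443, 0.2219, 0.1368]
ee_rot: [-0.005, 0.707, 0.707, -0.007]
contact_force: [-14.9, 0.6, 2.7]
width: 0.0232
```

```bash
python3 - <<'E'
from h import *
need([.499,.2228,.138],90)
E
```

```text
t 45.97 pos [0.4443 0.2219 0.1368] x [-0.001  1.    -0.002] z [-0.018 -0.002 -1.   ] F [-14.9   0.6   2.7] w 0.0232
shift tool [ 0.0008  0.0547 -0.0022] xang 90.06 rotz 0.06 tilt corr deg [-1.02  0.14  0.  ] q6 -1.25
```

Call:
{"name": "send_rows", "arguments": {"plan": [{"linear":[0,-0.008,0],"delta_rot":[-0.5,0,0],"fingers":0.01},{"linear":[0,-0.01,-0.001],"delta_rot":[-0.5,0,0],"fingers":0.01},{"linear":[0,0,0],"delta_rot":[0,0,0],"fingers":0.01}]}}

```text
clock: 46.22
position: [0.4235, 0.2217, 0.1374]
ee_rot: [0.0, 0.707, 0.707, -0.002]
contact_force: [-0.1, -0.2, -1.6]
width: 0.0235
```

```bash
python3 - <<'E'
from h import *
need([.43,.2228,.138],90)
w=save("wrist","w16.png"); s=save("scene","s16.png"); t=save("top","t16.png")
o=np.zeros((600,800,3),np.uint8)
o[:400,:480]=cv2.resize(w[200:384,150:371],(480,400),interpolation=2)
o[:300,480:]=cv2.resize(s[130:205,285:365],(320,300),interpolation=2)
o[300:600,480:]=cv2.resize(t[155:230,145:225],(320,300),interpolation=2)
cv2.imwrite("pics/m16.png",o[:,:,::-1])
for nm,P in [("tip pred",[.43+.0887,.2228,.130]),("hole",[.5325,.2224,.135]),("hole .130",[.5325,.2224,.130])]: print(nm,proj("wrist",[P]))
E
```

```text
t 46.22 pos [0.4235 0.2217 0.1374] x [-0.001  1.    -0.003] z [-0.003 -0.003 -1.   ] F [-0.1 -0.2 -1.6] w 0.0235
shift tool [ 0.0011  0.0065 -0.0007] xang 90.04 rotz 0.04 tilt corr deg [-0.14  0.16  0.  ] q6 -1.23
tip pred [[252.31885208 369.95244854]]
hole [[251.67282268 392.25746559]]
hole .130 [[251.66239899 385.1544404 ]]
```

View pics/m16.png

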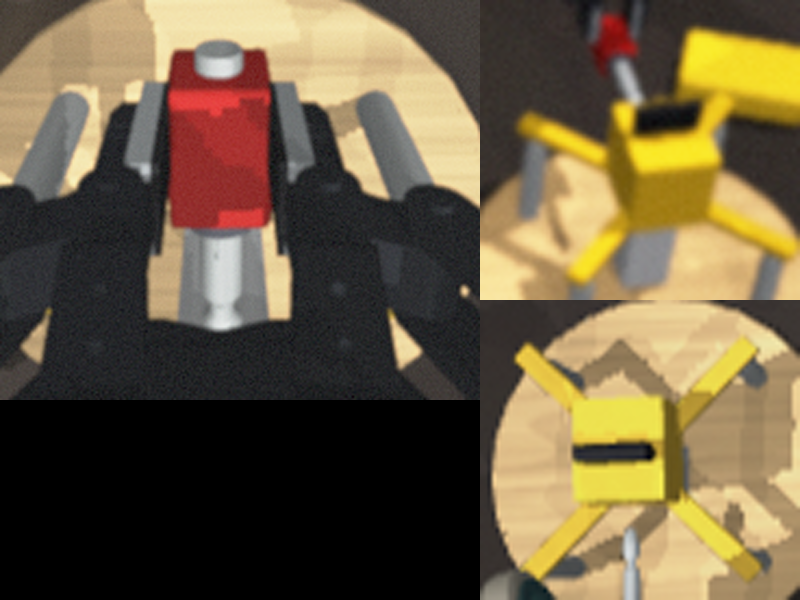

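The pin is laterally in line (top view: tip at (630,530), under the hub centre) but stopped at the hub face. That points to it sitting about 5 mm low in the grip, so I'll raise to TCP z≈0.1427 and try again.

Call:
{"name": "send_rows", "arguments": {"plan": [{"linear":[0.001,0.005,-0.005],"delta_rot":[-0.2,0.1,0],"fingers":0.01},{"linear":[0,0.008,-0.001],"delta_rot":[0,0,0],"fingers":0.01},{"linear":[0,0,0],"delta_rot":[0,0,0],"fingers":0.01}]}}

```text
clock: 46.62
position: [0.4428, 0.2238, 0.1457]
ee_rot: [0.003, 0.707, 0.708, 0.004]
contact_force: [1.6, -0.0, -1.2]
width: 0.0236
```

```bash
python3 - <<'E'
from h import *
need([.436,.2225,.1427],90)
E
```

```text
t 46.62 pos [0.4428 0.2238 0.1457] x [-0.001  1.     0.001] z [ 0.01   0.001 -1.   ] F [ 1.6 -0.  -1.2] w 0.0236
shift tool [-0.0013 -0.0068  0.0029] xang 90.07 rotz 0.07 tilt corr deg [ 0.57 -0.06  0.  ] q6 -1.24
```

Call:
{"name": "send_rows", "arguments": {"plan": [{"linear":[-0.001,-0.004,0.003],"delta_rot":[0.5,0,0],"fingers":0.01},{"linear":[0,0,0],"delta_rot":[0,0,0],"fingers":0.01}]}}

```text
clock: 46.78
position: [0.4404, 0.2229, 0.1429]
ee_rot: [0.0, 0.707, 0.707, 0.001]
contact_force: [-1.7, -0.8, -2.3]
width: 0.0237
```

Call:
{"name": "send_rows", "arguments": {"plan": [{"linear":[0,0.006,0],"delta_rot":[0,0,0],"fingers":0.01},{"linear":[0,0.006,0],"delta_rot":[0,0,0],"fingers":0.01}]}}

```text
clock: 46.95
position: [0.4519, 0.2226, 0.1424]
ee_rot: [-0.0, 0.707, 0.707, 0.001]
contact_force: [-0.3, 0.4, -0.2]
width: 0.0233
```

```bash
python3 - <<'E'
from h import *
need([.4999,.2225,.1427],90)
E
```

```text
t 46.95 pos [0.4519 0.2226 0.1424] x [-0.001  1.     0.001] z [ 0.     0.001 -1.   ] F [-0.3  0.4 -0.2] w 0.0233
shift tool [-0.0001  0.048  -0.0002] xang 90.03 rotz 0.03 tilt corr deg [ 0.02 -0.06  0.  ] q6 -1.25
```

It is going in. Continue.

Call:
{"name": "send_rows", "arguments": {"plan": [{"linear":[0,0.008,0],"delta_rot":[0,0,0],"fingers":0.01},{"linear":[0,0.008,0],"delta_rot":[0,0,0],"fingers":0.01},{"linear":[0,0.006,0],"delta_rot":[0,0,0],"fingers":0.01}]}}

```text
clock: 47.2
position: [0.4765, 0.2225, 0.1421]
ee_rot: [-0.0, 0.707, 0.707, 0.001]
contact_force: [-0.9, 0.7, -0.7]
width: 0.023
```

```bash
python3 - <<'E'
from h import *
need([.4999,.2225,.1427],90)
E
```

```text
t 47.2 pos [0.4765 0.2225 0.1421] x [-0.001  1.     0.001] z [ 0.     0.001 -1.   ] F [-0.9  0.7 -0.7] w 0.023
shift tool [-0.0001  0.0234 -0.0006] xang 90.03 rotz 0.03 tilt corr deg [ 0.03 -0.06  0.  ] q6 -1.27
```

Call:
{"name": "send_rows", "arguments": {"plan": [{"linear":[0,0.008,0],"delta_rot":[0,0,0],"fingers":0.01},{"linear":[0,0.008,-0.001],"delta_rot":[0,0,0],"fingers":0.01}]}}

```text
clock: 47.37
position: [0.4899, 0.222, 0.142]
ee_rot: [-0.003, 0.707, 0.707, -0.004]
contact_force: [-2.4, -0.0, -0.7]
width: 0.0233
```

Call:
{"name": "send_rows", "arguments": {"plan": [{"linear":[0,0.006,0],"delta_rot":[0,0,0],"fingers":0.01}]}}

```text
clock: 47.45
position: [0.4967, 0.222, 0.1418]
ee_rot: [-0.003, 0.707, 0.707, -0.004]
contact_force: [-1.2, 0.9, 0.6]
width: 0.0234
```

```bash
python3 - <<'E'
from h import *
need([.4999,.2225,.1427],90)
E
```

```text
t 47.45 pos [0.4967 0.222  0.1418] x [ 0.  1. -0.] z [-0.01 -0.   -1.  ] F [-1.2  0.9  0.6] w 0.0234
shift tool [ 0.0005  0.0032 -0.001 ] xang 89.99 rotz -0.01 tilt corr deg [-0.59  0.03  0.  ] q6 -1.28
```

Call:
{"name": "send_rows", "arguments": {"plan": [{"linear":[0,0.005,0],"delta_rot":[-0.3,0,0],"fingers":0.01}]}}

```text
clock: 47.53
position: [0.4994, 0.2219, 0.1414]
ee_rot: [-0.004, 0.707, 0.707, -0.005]
contact_force: [-16.2, 1.5, 10.4]
width: 0.0235
```

Call:
{"name": "send_rows", "arguments": {"plan": [{"linear":[0,0.005,0],"delta_rot":[0,0,0],"fingers":0.01}]}}

```text
clock: 47.62
position: [0.4994, 0.2219, 0.1412]
ee_rot: [-0.008, 0.708, 0.706, -0.009]
contact_force: [-17.3, 1.1, 13.1]
width: 0.0239
```

```bash
python3 - <<'E'
from h import *
need([.4999,.2225,.1427],90)
E
```

```text
t 47.62 pos [0.4994 0.2219 0.1412] x [ 0.002  1.    -0.001] z [-0.025 -0.001 -1.   ] F [-17.3   1.1  13.1] w 0.0239
shift tool [ 0.0006  0.0004 -0.0015] xang 89.89 rotz -0.11 tilt corr deg [-1.41  0.05  0.  ] q6 -1.29
```

The push stalls at x=0.4994, against the 0.4997 recorded before pulling, with 17 N, so the collar is on the face. I'll relax, release, retreat and check.

Call:
{"name": "send_rows", "arguments": {"plan": [{"linear":[0,0,0],"delta_rot":[0,0,0],"fingers":0.01},{"linear":[0,0,0],"delta_rot":[0,0,0],"fingers":0.04},{"linear":[0,0,0],"delta_rot":[0,0,0],"fingers":0.045},{"linear":[0,0,0],"delta_rot":[0,0,0],"fingers":0.045},{"linear":[0,0,-0.02],"delta_rot":[-1,0,0],"fingers":0.045},{"linear":[0,0,-0.03],"delta_rot":[0,0,0],"fingers":0.045},{"linear":[0,-0.02,-0.03],"delta_rot":[0,0,0],"fingers":0.045},{"linear":[0,-0.02,-0.02],"delta_rot":[0,0,0],"fingers":0.045},{"linear":[0,0,0],"delta_rot":[0,0,0],"fingers":0.045},{"linear":[0,0,0],"delta_rot":[0,0,0],"fingers":0.045}]}}

```text
clock: 48.45
position: [0.4662, 0.2227, 0.2531]
ee_rot: [0.003, 0.708, 0.706, 0.005]
contact_force: [0.6, 0.7, -0.2]
width: 0.0451
```

```bash
python3 - <<'E'
from redpin import *
from pinloc import blob
s,T=st(); c=cam("wrist"); im=save("wrist","w17.png"); m,_=red("wrist",im)
for b in blob(m,c,.148): print(b)
sc=save("scene","s17.png"); tp=save("top","t17.png")
o=np.zeros((600,800,3),np.uint8)
o[:300,:400]=cv2.resize(im[100:325,106:406],(400,300),interpolation=2)
o[:300,400:]=cv2.resize(tp[155:245,145:265],(400,300),interpolation=2)
o[300:,:400]=cv2.resize(sc[140:230,280:400],(400,300),interpolation=2)
o[300:,400:]=cv2.resize(sc[160:270,125:272],(400,300),interpolation=2)
cv2.imwrite("pics/m17.png",o[:,:,::-1])
ct=cam("top")
b0=cv2.imread("pics/t0.png")[:,:,::-1].copy()
from kp import yel
for nm,x in(("t0",b0),("t17",tp)):
    v,u=np.nonzero(yel(x)); P=np.array([onz("top",(i,j),.11,ct)[:2] for i,j in zip(u,v)])-[.5625,.2212]
    r=np.hypot(*P.T); k=(r>.07)&(r<.113); an=np.degrees(np.arctan2(P[k,1],P[k,0])); print(nm,[(round(np.mean(an[abs(an-q)<20]),1)) for q in(-135,-45,45,135)])
    mm,_=red("top",x); v,u=np.nonzero(mm[195:235,165:200]); print(nm,"red u",u.min()+165,u.max()+165,"v",v.min()+195,v.max()+195,len(u)) if len(u) else 0
E
```

```text
t 48.45 pos [0.4662 0.2227 0.2531] x [0.003 1.    0.002] z [ 0.012  0.002 -1.   ] F [ 0.6  0.7 -0.2] w 0.0451
(array([251.5, 226. ]), array([46., 27.]), array([0.5013, 0.2231]), [[0.478, 0.2111], [0.4781, 0.2351], [0.5246, 0.2357], [0.5246, 0.2103]])
scene area 1280 1286 iou 0.9454131918119788
top area 1194 1167 iou 0.9593360995850623
t0 [(np.float64(-135.1), 89), (np.float64(-44.3), 92), (np.float64(45.5), 88), (np.float64(134.9), 87)]
t14 [(np.float64(-134.8), 85), (np.float64(-44.5), 83), (np.float64(45.2), 83), (np.float64(134.7), 88)]
t0 [np.float64(-135.1), np.float64(-44.3), np.float64(45.5), np.float64(134.9)]
t0 red u 177 187 v 207 221 152
t17 [np.float64(-134.8), np.float64(-44.5), np.float64(45.5), np.float64(134.2)]
t17 red u 177 187 v 207 221 155
```

View pics/m17.png

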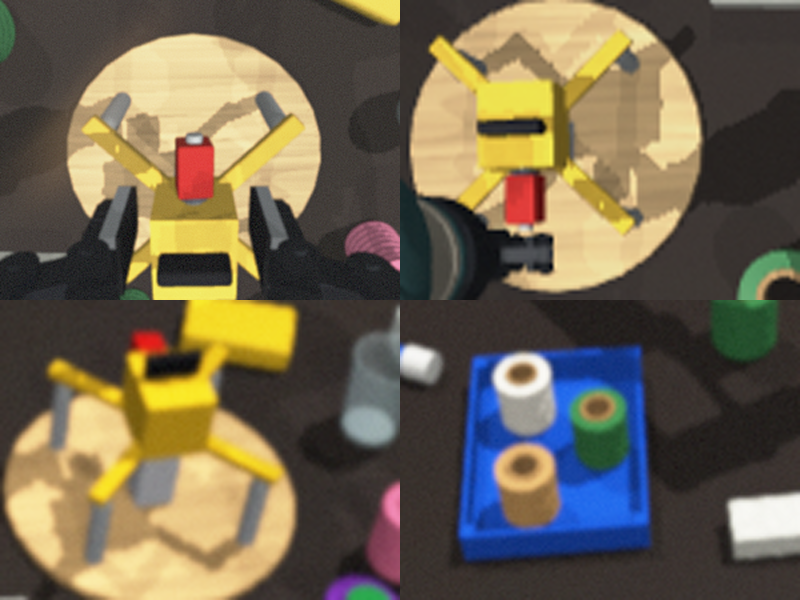

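```bash
python3 crate.py; python3 -c "
from rig import manip
print(manip.sign_off())"
```

```text
crate [ 0.5705 -0.216  -0.0669] yaw deg -3.83 rms px 0.46
the job is handed in; nothing more can be done
None
```

I finished the job and handed it in at about 48 s on the robot's clock. One contact along the way may have broken the force limit. `sign_off` reports no verdict, so I don't know if that counted.

- **What I did:** I pulled the pin and turned the keeper open to about 0.77 rad. I moved all three reels (tan, white and middle-sized green; there was no red one) into the crate, closed the keeper and pushed the pin back in.
- **Pin:** in the top camera its handle covers the same pixels as at the start. The push stalled with 17 N at x = 0.4994, against 0.4997 before pulling. I felt no separate click.
- **Keeper:** the arm angles are within 0.7° of the start.
- **Reels:** all three stand upright in the last picture. I estimate their centres at (64, -30), (-61, -33) and (-2, 46) mm in the crate frame, inside the limits.
- **Bystanders:** none was touched as far as the pictures show. I did not measure how far each one might have moved.

**What went wrong**
- **Possible force-limit failure:** on the first try for the tan reel, with the jaws pointing along the radius, the gripper met something and the force read 61 N. I took it to be the finger linkage on the hub top, but did not confirm it. If it counts as the gripper's body, it is over the 40 N limit. I backed off and gripped all the reels with the jaws across the radius instead.
- **Missed pin grasps:** the first pin grasp closed above the handle. The first push back in met the hub face at 15 N because the pin sat about 5 mm lower in the grip than expected. Both were corrected.
- **Disagreement:** the wrist camera and the top camera differed by about 4 mm along the wrist camera's tilt. The last crate reading also moved 2 mm in x, which is within that fit's error.

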